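# Torque the nut of the bottom-bracket post with the click wrench

## Task

Take the click-type torque wrench from its wooden rest, set its socket fully down over the square nut on top of the bottom-bracket post and turn it clockwise until the handle breaks over at its hinge. Stop as soon as it gives: driving the handle on towards its stop over-tightens the nut. Then lift the wrench off and lay it back in both notches of the rest, socket down, leaving everything else on the bench where it is.

Things in the scene. Friction and masses are not known exactly. Their poses are not given: they have to be found in the camera images.
- torque_wrench: click wrench, 258 mm long, 0.3 to 0.5 kg: steel ratchet head, socket pointing down, handle hinged to the head. Origin: centre of the socket's mouth; z up the socket's axis; x level, towards the handle (hinge straight), square to a bore wall. Socket 45 mm across, 36 high; square bore 25.6 mm wide, 24 deep, fits the nut every 90 degrees. Balance point 85 mm from the axis
- wrench_grip (a point): where to hold the wrench: middle of the handle's section, 130 mm from the socket's axis, 50 mm above the socket's mouth; x along the handle to its free end, z up; turns with the handle. The handle is 24 mm high with flat sides: steel tube 19 mm wide from 34 to 100 mm out from the axis, black ribbed sleeve 24 mm wide from 100 to 235 mm
- wrench_hinge (a point): the upright pin joining handle and head, 22 mm out from the socket's axis, 50 mm above the mouth. Pulled clockwise (from above) the handle stays straight up to the set torque, 1.6 to 1.7 N m about the pin (a pull of 15 N at wrench_grip, less if the hand also twists). Then it gives about the pin, the torque falling steadily by 0.3 N m per 0.1 rad; solid stop at 0.26 rad. Let go, it springs straight
- nut_top (a point): centre of the top of the square steel nut, 120 mm above the bench; z up, x square to one of its sides (same every 90 degrees). Square 24 mm wide; the top 5 mm taper on all four sides to 18 mm square as a lead-in; flat sides from 5 to 20 mm below the top, then a collar 38 mm across stops the socket: fully down, its mouth is 20 mm below this point
- shell_post: fixed post holding a bottom-bracket shell: dark base plate 130 x 100 x 14 mm with four screws, on it a steel shell 40 mm thick, a cone washer 49 mm across and the nut. Origin: under its middle on the bench, z up. The nut is partly tight: after up to 0.15 rad of play it turns clockwise at 9 to 12 N of pull at wrench_grip, ever stiffer, for 0.1 to 0.6 rad before the wrench gives; it stays where left
- wrench_rest: wooden rest, base 190 x 64 x 12 mm, with two notched cheeks 14 mm thick, 66 mm either side of its middle. Notches 31 mm wide, flared above, floor 62 mm over the bench, tops 86 mm. Origin: under its middle on the bench; x along the wrench to the socket's end. Lying in it, the wrench has wrench_grip over the middle, 74 mm up; the socket hangs 130 mm from the middle
- hammer: a loose wooden-handled hammer, 293 mm long, lying near the front edge: leave it
- marker: a loose white marker pen with a black cap, 136 mm long: leave it
- die_grinder: a loose yellow die grinder, 195 mm long, 49 mm high: leave it
- solder_spool: a loose white spool, 52 mm across, 30 mm high: leave it
- hex_key: a loose dark hex key, 88 mm long: leave it

How it is judged (in metres and radians):
On the way, in this order (a step that is already met when the one before it is completed fails the run):
1. the socket sits over the nut, its mouth at least 15 mm below the nut's top and within 4 mm of its axis (horizontal distance between torque_wrench and nut_top below 0.004 m and z of torque_wrench in the frame of nut_top below -0.015 m), for 0.2 s.
2. with the socket so on the nut, the handle has broken over at its hinge by more than 0.04 rad (all of step 1 and angle between the x axis of torque_wrench and the x axis of wrench_grip, either way round above 0.04 rad), for 0.05 s.
At the end, for the whole second after the job is handed in: the wrench lies still in both notches of the rest, socket down and handle straight: wrench_grip within 30 mm along and 12 mm across of the middle of the rest and 68 to 79 mm above the bench, the wrench parallel to the rest and level within 0.12 rad (x of wrench_grip in the frame of wrench_rest between -0.03 and 0.03 m and y of wrench_grip in the frame of wrench_rest between -0.012 and 0.012 m and z of wrench_grip in the frame of wrench_rest between 0.068 and 0.079 m and angle between the x axis of torque_wrench and the x axis of wrench_rest, either way round below 0.12 rad and angle between torque_wrench's own z axis and vertical below 0.12 rad and angle between the x axis of torque_wrench and the x axis of wrench_grip, either way round below 0.03 rad and linear speed of torque_wrench below 0.01 m/s); the robot touches nothing.
It fails at once if the handle is driven on towards its stop after it gave (hinge past 0.2 rad of its 0.26): the nut is over-tightened (angle between the x axis of torque_wrench and the x axis of wrench_grip, either way round above 0.2 rad).
It fails at once if the hammer, marker, die grinder, spool or hex key is moved by more than 30 mm (distance of any of hammer, marker, die_grinder, solder_spool, hex_key from where it was at the start of the episode above 0.03 m).
It also fails if it takes over 66 s, if anything falls off the work surface, if the arm or the gripper's body presses on something with over 40 N, if the wrist force passes 120 N, or if a joint passes its speed limit or range.

## Robot

A 6-joint arm with a two-finger parallel gripper is mounted at the origin on a cart in front of the work surface, level with it; the furniture and walls round the work are solid. World frame = base frame: x ahead of the robot, y to its left, z up, the work surface at z = 0. Lengths are in mm, angles in rad, forces in N, time in s.
With the tool pointing down it reaches from about 275 to 1000 mm from the base axis. Payload 8.4 kg.
Tool frame: the origin (TCP) lies midway between the tips of the shut fingers; the grasp point (between the pads) lies 19 mm behind it; y points along the fingers, z is the direction in which the jaws open and shut, and the axes are right-handed (so a half turn about y gives the same grasp; the last joint's range is limited). The gripper opens to 85 mm and grips with 20 to 120 N. Pads are 22 mm wide; open, the fingers measure 114 mm over their backs; the gripper's body (76 mm by 85 mm) begins 54 mm behind the grasp point. The pads swing forward as they close: fully open they stand 13 mm farther back than shut.
Start: joints at [1.228, 0.353, 1.633, -0, 1.155, -0.002], TCP at [208.899, 589.057, 193.181] pointing down, gripper open.
Joint ranges: [-2.63, 2.63], [-0.92, 2.1], [0.06, 2.66], [-1.3, 4.44], [0, 2.69], [-3.02, 3.02]. Speed limits (rad/s): [2.22, 2.22, 2.79, 3.14, 3.14, 3.14].

## Interface

Orientations are given as [roll, pitch, yaw] about the fixed x, y, z axes, in that order (R = Rz(yaw) Ry(pitch) Rx(roll)).
In Python, from rig import r, imaging gives the robot as it stands. The module is installed in compiled form; this text tells all that it offers.
- The arm moves only by the tool send_rows, never from a script. Its argument "series" is a list of rows, each a list of 6 numbers: the shift along the tool's x, y, z in m, then the turn, a rotation vector about the tool's x, y, z in degrees. In form: [[dx, dy, dz, ax, ay, az], ...]. A call has 1 to 8 rows; each row shifts and turns the commanded pose from where the row before left it, along the tool's axes as they then stand; what a row does not reach is not made up. A row lasts 1/10 s, in which the tool goes at most 50 mm and 8.59 degrees, less where a joint would pass 70% of its speed; a pose out of reach is approached as far as the arm can. A call is refused whole if a number of a shift passes 0.05 or a number of a turn 8.59, either way. A call with a gripper value outside its range is refused whole. "gripper" is the opening, from 0 (shut) to 1 (fully open), set as the call begins (left out, the last holds). The fingers move at their own pace and stop on an object; "squeeze" is the grip in N (left out, the last holds). Time passes only in rows, so rows that do not move let the fingers close. It gives the time, the measured TCP pose, the force and the opening at its end, in the units of the state.
- r.sense(): the state, without advancing time (a new reading comes with each control period).
- imaging.grab_frame(name): name is "side" or "top"; returns a dict with "frame" (400x640x3 uint8, red, green, blue), "depth" (400x640 float32, mm along the optical axis (not along the pixel's ray), 0 where there is no reading), "intrinsics" (3x3 intrinsics, pixels), "distortion" ([k1, k2, p1, p2, k3] as OpenCV has them; the pictures are not rectified), "origin" and "rotation" of the camera in the world. Camera axes: x right, y down, z forward; pixel columns grow to the right and rows downward; lengths in mm; the calibration is good to about 2 mm. A picture is of the moment at which its call begins.
- r.sign_off(): hands the job in, once; it reports no verdict.
The state is a dict: "clock": time; "qpos": joint angles; "qvel": joint speeds; "joint_efforts": joint torques, N m; "eef_pos": TCP position; "tcp_rot": TCP orientation; "contact_force": force on the tool from outside, world axes, zero at the start; "wrist_torque": the same for the moment, N m; "opening": opening from 0.0 (shut) to 1.0 (fully open).
Only numpy, scipy, OpenCV 4.12 (cv2) and the standard library are available. Lean on these libraries where they do the work, as an engineer would, in place of code of your own. Each camera call takes 0.05 s, during which the arm holds its last target.

## Working session

There is one attempt and no reset: what is moved stays moved. The work goes in short steps, Python scripts to look and compute and a tool call to move; the robot and the scene stay as the last step left them, time stands still between calls to the robot, and variables do not carry over. Pictures are saved under pics/ and viewed, and the job is handed in when it is done.

Besides the shell and the picture viewer there is one more tool, called after "Request:" as name([rows], argument=value, ...), one row to a line, values as JSON. send_rows: Moves the arm, as the interface text tells. Its arguments: {"type":"object","properties":{"series":{"type":"array","items":{"type":"array","items":{"type":"number"}}},"gripper":{"type":"number"},"squeeze":{"type":"number"}},"required":["series"]}

```bash
ls; mkdir -p pics
python3 - <<'E'
from rig import r, imaging
import cv2,pickle
s=r.sense();print(s)
for n in("top","side"):
    f=imaging.grab_frame(n);pickle.dump(f,open(f"pics/{n}0.pkl","wb"))
    cv2.imwrite(f"pics/{n}0.png",f["frame"][:,:,::-1])
    print(n,f["intrinsics"],f["distortion"],f["origin"],f["rotation"])
E
```

```text
pics
{'clock': 0.0, 'qpos': array([ 1.22760215e+00,  3.53677457e-01,  1.63411827e+00,  1.30290433e-05,
        1.15519896e+00, -2.44414499e-03]), 'qvel': array([ 1.41329203e-04,  2.05418853e-04,  4.62344694e-05,  3.91940297e-04,
        1.66269135e-03, -3.59135894e-04]), 'joint_efforts': array([ 5.60173557e-04, -6.05237103e+01, -3.42088187e+01,  1.08225527e-04,
        8.93724005e-03, -4.69328529e-05]), 'eef_pos': array([208.71750636, 588.56624777, 192.4502016 ]), 'tcp_rot': array([-1.57219833e+00,  1.53393015e-05, -3.40755316e-01]), 'contact_force': array([ 1.15657273, -0.40773473, -0.30053502]), 'wrist_torque': array([-0.01702519, -0.01637894, -0.02899608]), 'opening': 0.9962045737647054}
top [[387.95205739   0.         323.68127398]
 [  0.         387.95205739 201.53456498]
 [  0.           0.           1.        ]] [0.00471977 0.         0.         0.         0.        ] [ 326.67856561  121.65594476 1057.16889866] [-2.97563421 -0.01253279 -1.58756447]
side [[386.43707638   0.         323.62458065]
 [  0.         386.43707638 192.96497721]
 [  0.           0.           1.        ]] [-0.01774345  0.          0.          0.          0.        ] [ 304.47087406 -597.8649026   526.80260581] [-2.08342143 -0.02039212 -0.28015303]
```

View pics/top0.png

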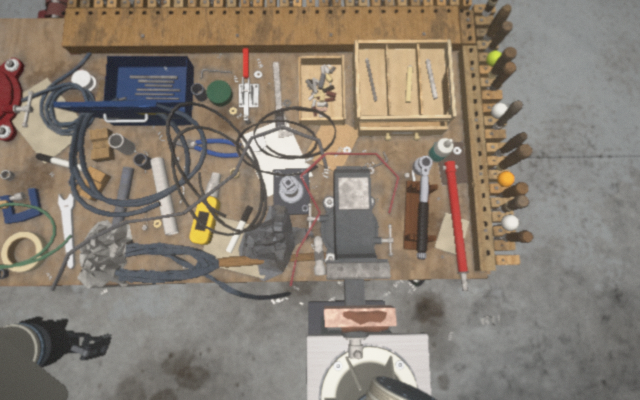

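View pics/side0.png

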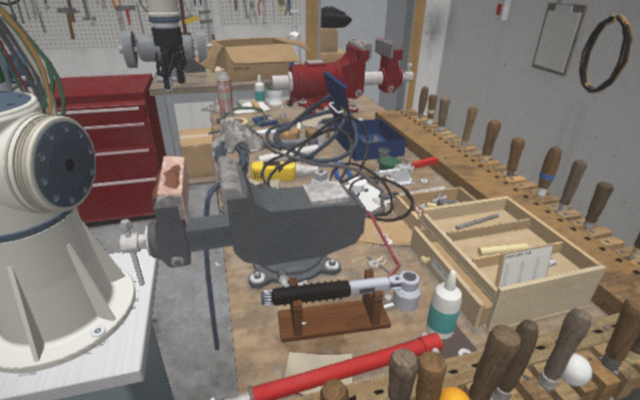

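```bash
cat > h.py <<'E'
import numpy as np,cv2,pickle
from scipy.spatial.transform import Rotation as R
def load(n): return pickle.load(open(f"pics/{n}.pkl","rb"))
def rot(f): return R.from_euler('xyz',f["rotation"]).as_matrix()
def rays(f,uv):
    uv=np.asarray(uv,float).reshape(-1,1,2)
    n=cv2.undistortPoints(uv,f["intrinsics"],f["distortion"])[:,0]
    return np.c_[n,np.ones(len(n))]
def plane(f,uv,z):
    d=rays(f,uv)@rot(f).T;o=f["origin"]
    return o+d*((z-o[2])/d[:,2])[:,None]
def cloud(f):
    h,w=f["depth"].shape
    v,u=np.mgrid[:h,:w]
    d=rays(f,np.stack([u,v],-1).reshape(-1,2).astype(float))
    return (f["origin"]+(d*f["depth"].reshape(-1,1))@rot(f).T).reshape(h,w,3)
def proj(f,P):
    Rm=rot(f);Pc=(np.asarray(P,float).reshape(-1,3)-f["origin"])@Rm
    uv,_=cv2.projectPoints(Pc,np.zeros(3),np.zeros(3),f["intrinsics"],f["distortion"]);return uv[:,0]
E
python3 - <<'E'
from h import *
t=load("top0");s=load("side0")
def crop(f,x0,y0,x1,y1,k,n):
    im=f["frame"][y0:y1,x0:x1,::-1];cv2.imwrite(f"pics/{n}.png",cv2.resize(im,None,fx=k,fy=k,interpolation=cv2.INTER_CUBIC))
crop(t,240,130,480,300,3.3,"tc1")
crop(s,220,220,470,380,3.2,"sc1")
c=cloud(t)
z=c[...,2]
print(t["depth"].min(), (t["depth"]==0).mean())
hm=np.clip(z[120:300,180:500]/250,0,1)
cv2.imwrite("pics/h1.png",cv2.resize(cv2.applyColorMap((hm*255).astype(np.uint8),cv2.COLORMAP_JET),None,fx=2.4,fy=2.4,interpolation=0))
for u,v in[(291,188),(423,160),(422,185),(422,230),(422,250),(355,190),(355,230),(355,265),(412,200),(340,150),(400,180)]: print(u,v,c[v,u].round())
E
```

```text
0.0 0.0040234375
291 188 [523. 189.  96.]
423 160 [ 594. -152.   88.]
422 185 [ 529. -147.   83.]
422 230 [ 413. -139.   85.]
422 250 [ 363. -137.   84.]
355 190 [504.  33. 158.]
355 230 [409.  36. 153.]
355 265 [329.  44. 216.]
412 200 [ 502. -136.   12.]
340 150 [646.  58.  14.]
400 180 [ 561. -109.    0.]
```

View pics/tc1.png

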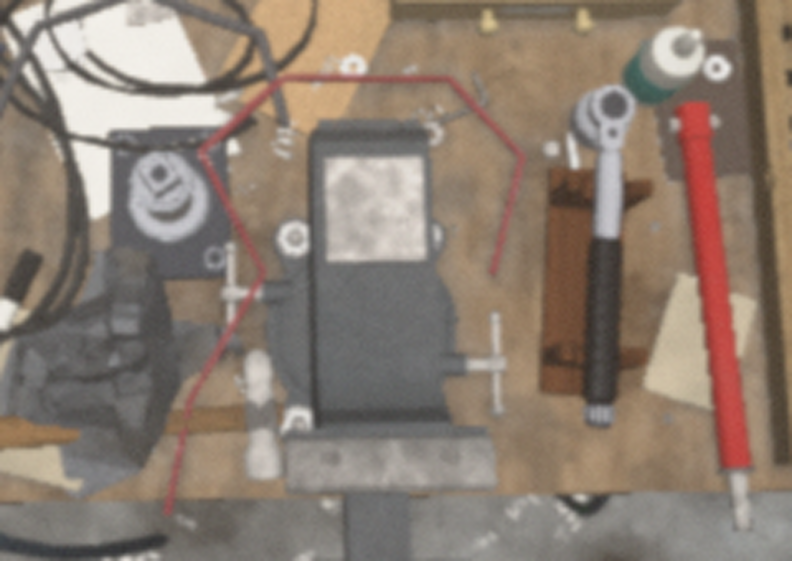

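View pics/sc1.png

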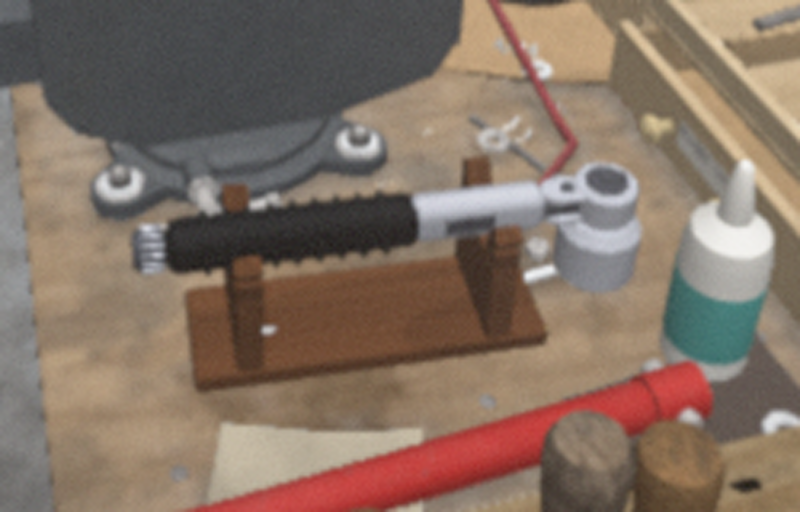

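View pics/h1.png

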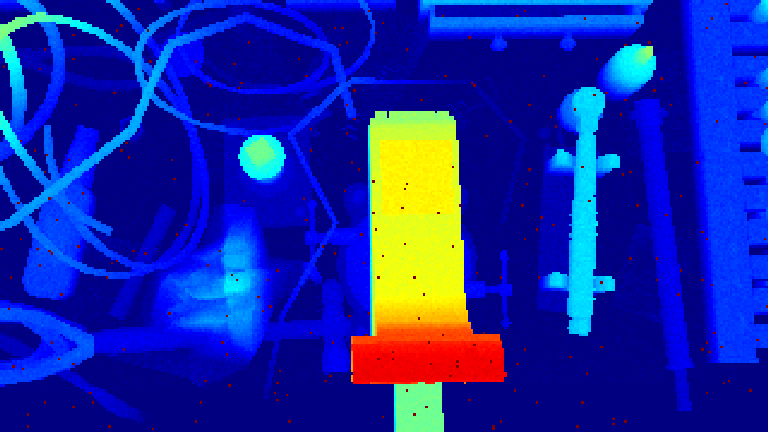

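Run:
```python
from h import *
t=load("top0");s=load("side0")
c=cloud(t);cs=cloud(s)
# heights near nut
N=np.array([523,189])
z=c[...,2]
m=(z>105)&(z<128)&(abs(c[...,0]-520)<40)&(abs(c[...,1]-190)<40)
P=c[m];print(m.sum(),P.mean(0),np.ptp(P,0)); vu=np.argwhere(m);print(vu.min(0),vu.max(0))
np.set_printoptions(linewidth=250)
print(z[176:204,276:306].round().astype(int))
# polar obstacle map above 115 around nut
for name,cc in(("top",c),("side",cs)):
  d=np.hypot(cc[...,0]-N[0],cc[...,1]-N[1]);a=np.degrees(np.arctan2(cc[...,1]-N[1],cc[...,0]-N[0]))
  for a0 in range(-180,180,15):
    k=(a>=a0)&(a<a0+15)&(d>35)&(d<270)
    kk=k&(cc[...,2]>60)&(cc[...,2]<400)
    print(name,a0,[int(np.percentile(cc[...,2][k&(d>=r0)&(d<r0+40)],99.)) if (k&(d>=r0)&(d<r0+40)).sum()>5 else None for r0 in range(35,270,40)])
for f,n,b in((t,"nt",(265,160,325,215)),(s,"ns",(290,150,350,200))):
    im=f["frame"][b[1]:b[3],b[0]:b[2],::-1];cv2.imwrite(f"pics/{n}.png",cv2.resize(im,None,fx=11,fy=11,interpolation=cv2.INTER_CUBIC))
print(proj(s,[523,189,120]),proj(t,[523,189,120]))
```

```text
98 [531.51345431 194.59288466 118.69800287] [28.63390741 29.50207425 18.78333986]
[177 282] [189 294]
[[  16   16   17   11   13   33   35   36   32   97   97   97   96   95   97   95   94   13   13   13   19   14   11   13   37   38   15   15   13   14]
 [  15   16   14   11    8   14   13   92   96   95   93   98  119  117   98   98   95   99   91   14   15   12   17   16   39   40   39   14   13   12]
 [  14   11   16   15   17   17   93   94   99  104  103  119  118  120  120   98  102   96   99   91   14   11   16   16   16   37   38   12   12   14]
 [  15   12   16   14   13   94   97  101   97  116  122  120  125  121  120  116  101  100   96   93   93   17   13   15   11   39   39   39   16   14]
 [  14   13   15   13   15   95   98  100  118  119  121  121  121  121  120  119  101  101   99   97   94   13   13   15   16   11   36   39   11   12]
 [  12   11   12   12   94   95  118  120  122  123  123  120  121  123  123  119  118   99  100  101   96   94   15   17   17   17   35   41   39   14]
 [  14   15   13   11   94   95  118  121  119  122  121  121  118  122  120  12
[... 4417 characters left out ...]
one, 133, 130, 13, 11]
side -60 [None, None, 39, 38, 22, 81]
side -45 [None, None, 48, 41, 49, 99]
side -30 [None, None, 42, 41, 54, 54]
side -15 [None, None, 5, 38, 53, 53]
side 0 [None, None, 5, 43, 51, 50]
side 15 [None, None, 35, 57, 56, 39]
side 30 [None, None, 36, 69, 68, 78]
side 45 [None, 58, 72, 76, 78, 100]
side 60 [None, None, 75, 76, 34, 42]
side 75 [None, None, None, 74, 71, 83]
side 90 [None, None, None, 1, 70, 70]
side 105 [None, None, None, 56, 56, 58]
side 120 [None, None, None, 43, 50, 5]
side 135 [None, None, None, None, None, None]
side 150 [None, 74, 92, None, None, 9]
side 165 [None, None, 89, None, None, None]
[[316.90003997 173.3624822 ]] [[290.24074553 186.1782569 ]]
```

View pics/nt.png

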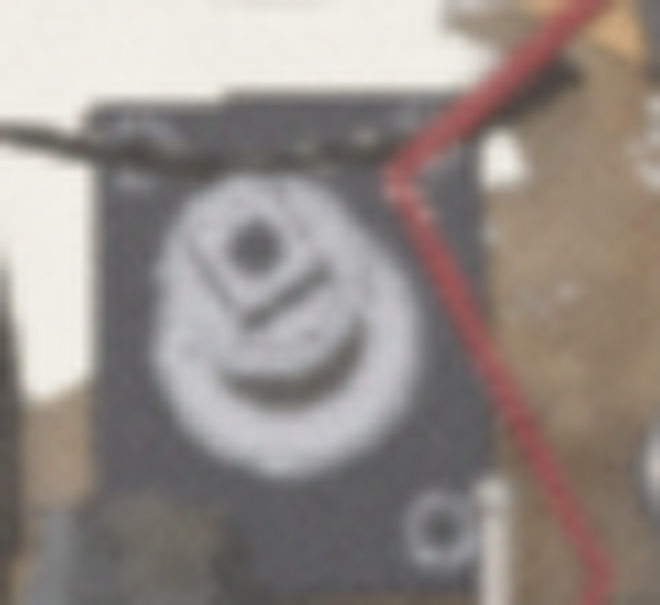

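View pics/ns.png

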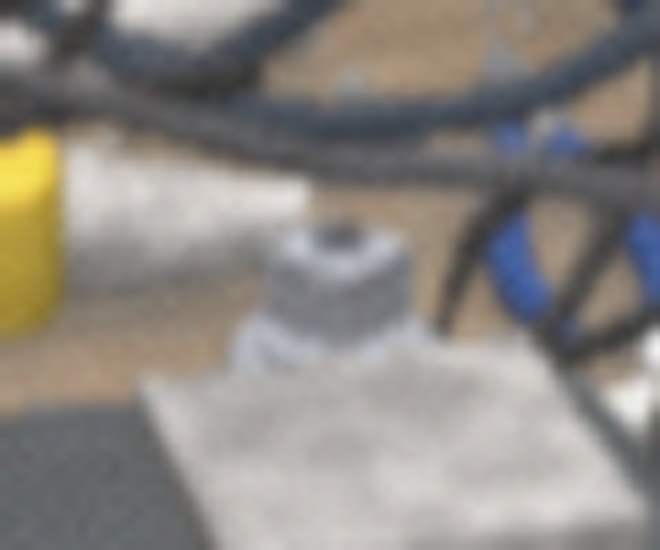

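Run:
```python
from h import *
t=load("top0");s=load("side0")
print("nut top",plane(t,[[287.9,182.1]],120),"side",plane(s,[[320.5,171.2]],120))
def tri(uvt,uvs):
    A=[];b=[]
    for f,uv in((t,uvt),(s,uvs)):
        d=rays(f,[uv])[0]@rot(f).T;d/=np.linalg.norm(d);M=np.eye(3)-np.outer(d,d);A.append(M);b.append(M@f["origin"])
    return np.linalg.solve(sum(A),sum(b))
print("tri",tri([287.9,182.1],[320.5,171.2]))
e=plane(t,np.array([[247,325],[325,268],[185,250],[247,325]])/11-.45+[265,160],115)
for a,b in((e[0],e[1]),(e[2],e[3])):
    d=b-a;print("edge ang",np.degrees(np.arctan2(d[1],d[0]))%90,np.linalg.norm(d))
for nm,f in(("t",t),("s",s)):
  c=cloud(f)
  m=(c[...,2]>66)&(c[...,2]<110)&(abs(c[...,1]+145)<45)&(c[...,0]>330)&(c[...,0]<640)
  # sections along x
  hsv=cv2.cvtColor(f["frame"],cv2.COLOR_RGB2HSV)
  for x0 in range(340,620,12):
    k=m&(c[...,0]>=x0)&(c[...,0]<x0+12)&(hsv[...,1]<90)
    P=c[k]
    if len(P): print(nm,x0,len(P),P[:,1].min().round(1),P[:,1].max().round(1),np.median(P[:,1]).round(1),P[:,2].max().round(1))
for nm,f in(("t",t),("s",s)):
  c=cloud(f);hsv=cv2.cvtColor(f["frame"],cv2.COLOR_RGB2HSV)
  m=(hsv[...,1]>100)&(hsv[...,0]<20)&(c[...,2]>70)&(c[...,2]<100)&(abs(c[...,1]+145)<60)&(c[...,0]>350)&(c[...,0]<560)
  P=c[m]
  for lo,hi in((350,460),(460,560)):
    q=P[(P[:,0]>lo)&(P[:,0]<hi)];print(nm,"cheek",len(q),q.min(0) if len(q) else 0,q.max(0) if len(q) else 0)
```

```text
nut top [[533.35208375 194.74172886 120.        ]] side [[534.36770313 198.11305512 120.        ]]
tri [533.15043071 194.57130207 121.78933451]
edge ang 36.17012637870557 21.765944767146955
edge ang 38.638625024467956 22.32007075099928
t 340 40 -145.3 -124.3 -133.7 88.2
t 352 46 -146.7 -125.1 -134.0 88.4
t 364 50 -147.9 -125.2 -135.7 89.5
t 376 48 -149.8 -126.1 -137.3 90.8
t 388 44 -156.2 -126.6 -138.1 89.7
t 400 50 -151.6 -127.9 -138.8 89.8
t 412 49 -153.6 -129.7 -140.0 90.1
t 424 49 -154.5 -131.4 -141.8 92.2
t 436 43 -156.5 -131.2 -142.9 89.5
t 448 49 -157.1 -132.7 -143.5 92.6
t 460 49 -158.0 -134.2 -144.2 90.9
t 472 35 -156.2 -136.6 -145.1 89.5
t 484 43 -158.6 -138.0 -146.7 88.8
t 496 43 -158.8 -140.1 -147.1 88.0
t 508 39 -176.7 -141.1 -148.3 89.2
t 520 44 -169.3 -141.7 -151.4 88.7
t 532 35 -160.9 -143.0 -149.7 89.8
t 544 33 -161.4 -145.3 -152.1 87.9
t 556 35 -164.8 -147.1 -153.6 86.9
t 568 46 -169.7 -144.6 -155.4 87.5
t 580 64 -173.4 -141.4 -155.0 89.8
t 592 53 -174.2 -141.9 -157.0 89.6
t 604 6 -164.5 -151.4 -157.1 86.2
t 616 2 -189.8 -188.7 -189.2 76.5
s 340 90 -145.0 -124.5 -14
[... 495 characters left out ...]
142.1 -156.9 87.2
s 520 132 -182.3 -116.7 -157.2 86.9
s 532 101 -181.7 -118.7 -158.1 87.4
s 544 91 -163.1 -144.8 -159.2 87.0
s 556 92 -163.9 -145.9 -159.5 84.3
s 568 113 -169.6 -145.5 -161.5 84.7
s 580 154 -175.0 -141.0 -167.4 89.1
s 592 115 -174.7 -141.2 -165.8 88.0
s 604 20 -169.2 -145.2 -160.8 84.7
t cheek 96 [ 368.83443676 -171.8709838    70.36891416] [ 447.60565795 -105.89885728   89.71660235]
t cheek 83 [ 475.83935554 -184.63572469   70.38082814] [ 537.32021512 -120.62147998   90.09683185]
s cheek 145 [ 387.75808095 -171.85632201   70.04989578] [ 405.07460763 -110.55390259   87.20973245]
s cheek 117 [ 519.25367448 -184.72359034   70.09203007] [ 536.89352277 -124.63289837   86.40035601]
```

```bash
cat > go.py <<'E'
import sys,numpy as np
from rig import r
from scipy.spatial.transform import Rotation as R
def plan(x,y,z,yaw):
    s=r.sense();p=s["eef_pos"];Rm=R.from_euler('xyz',s["tcp_rot"])
    d=Rm.inv().apply(np.array([x,y,z])-p)
    T=R.from_euler('xyz',[-np.pi/2,0,np.radians(yaw)])
    rv=np.degrees((Rm.inv()*T).as_rotvec())
    print("t",round(s["clock"],2),"p",p.round(1),"rpy",np.degrees(s["tcp_rot"]).round(2),"op",round(s["opening"],3),"F",s["contact_force"].round(1),"M",s["wrist_torque"].round(2))
    print("tool shift mm",d.round(1),"norm",np.linalg.norm(d).round(1),"turn",rv.round(2))
if __name__=="__main__": plan(*map(float,sys.argv[1:5]))
E
python3 go.py 462 -145 320 -5.15
```

```text
t 0.1 p [208.8 588.6 192.5] rpy [-90.07   0.   -19.53] op 1.0 F [-0.2  0.3  0.7] M [ 0.01  0.05 -0.02]
tool shift mm [ 483.9 -126.7 -606.9] norm 786.5 turn [ 7.000e-02 -1.438e+01 -1.000e-02]
```

Request:
send_rows([
  [0, -0.045, 0, 0, 0, 0],
  [0, -0.045, 0, 0, 0, 0],
  [0, -0.04, 0, 0, 0, 0],
  [0.027, 0, -0.034, 0, 0, 0],
  [0.027, 0, -0.034, 0, 0, 0],
  [0.027, 0, -0.034, 0, 0, 0],
  [0.027, 0, -0.034, 0, 0, 0],
  [0.027, 0, -0.034, 0, 0, 0],
], gripper=1)

```text
clock: 0.9
eef_pos: [279.4, 381.9, 322.8]
tcp_rot: [-1.571, 0.0, -0.34]
contact_force: [1.0, -0.4, -0.3]
opening: 1.0
```

Request:
send_rows([
  [0.027, 0, -0.034, 0, 0, 0],
  [0.027, 0, -0.034, 0, 0, 0],
  [0.027, 0, -0.034, 0, 0, 0],
  [0.027, 0, -0.034, 0, 0, 0],
  [0.027, 0, -0.034, 0, 0, 0],
  [0.027, 0, -0.034, 0, 0, 0],
  [0.027, 0, -0.034, 0, 0, 0],
  [0.027, 0, -0.034, 0, 0, 0],
])

```text
clock: 1.7
eef_pos: [392.0, 53.4, 323.2]
tcp_rot: [-1.571, -0.0, -0.341]
contact_force: [1.3, 0.3, 0.4]
opening: 1.002
```

```bash
python3 go.py 462 -145 200 -5.15
```

```text
t 1.7 p [392.   53.4 323.2] rpy [-8.999e+01 -1.000e-02 -1.952e+01] op 1.002 F [1.3 0.3 0.4] M [ 0.01 -0.01  0.02]
tool shift mm [ 132.3  123.2 -163.6] norm 243.8 turn [-1.000e-02 -1.437e+01  1.000e-02]
```

Request:
send_rows([
  [0.0265, 0, -0.033, 0, 0, 0],
  [0.0265, 0, -0.033, 0, 0, 0],
  [0.0265, 0, -0.033, 0, 0, 0],
  [0.0265, 0, -0.033, 0, 0, 0],
  [0.0265, 0, -0.033, 0, 0, 0],
  [0, 0.04, 0, 0, -7.2, 0],
  [0, 0.04, 0, 0, -7.2, 0],
  [0, 0.04, 0, 0, 0, 0],
])

```text
clock: 2.5
eef_pos: [461.4, -145.1, 201.7]
tcp_rot: [-1.571, -0.0, -0.086]
contact_force: [0.6, 0.2, -0.4]
opening: 1.004
```

```bash
python3 go.py 462 -145 52 -5.15
python3 - <<'E'
from rig import imaging
import cv2,pickle
for n in("top","side"):
    f=imaging.grab_frame(n);pickle.dump(f,open(f"pics/{n}1.pkl","wb"))
    im=f["frame"][:,:,::-1];im=im[110:300,330:520] if n=="top" else im[130:360,220:470]
    cv2.imwrite(f"pics/{n}1.png",cv2.resize(im,None,fx=2.4,fy=2.4,interpolation=cv2.INTER_CUBIC))
E
```

```text
t 2.5 p [ 461.4 -145.1  201.7] rpy [-9.00e+01 -1.00e-02 -4.94e+00] op 1.004 F [ 0.6  0.2 -0.4] M [-0.05  0.05 -0.02]
tool shift mm [5.000e-01 1.497e+02 1.000e-01] norm 149.7 turn [-0.    0.21  0.01]
```

View pics/top1.png

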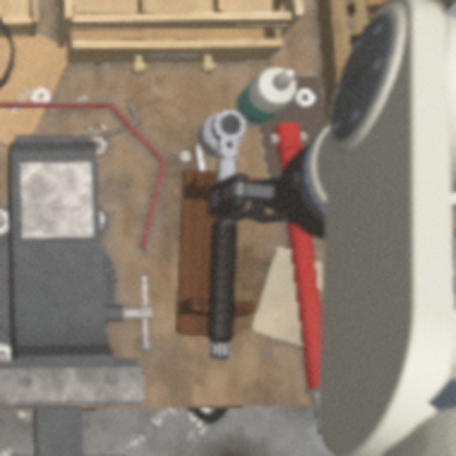

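View pics/side1.png

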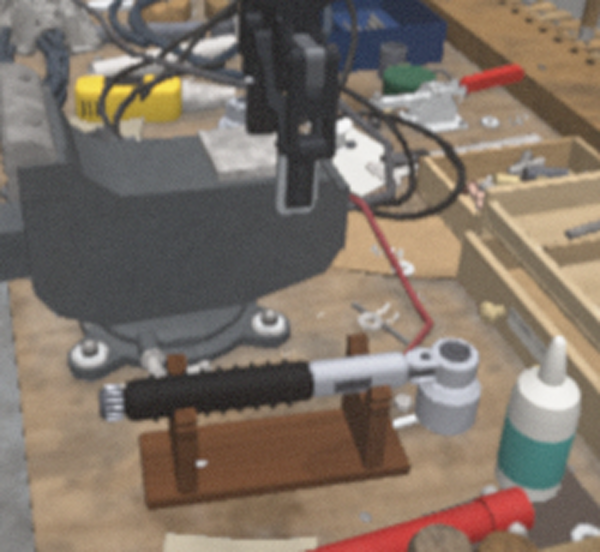

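Request:
send_rows([
  [0, 0.04, 0, 0, 0, 0],
  [0, 0.04, 0, 0, 0, 0],
  [0, 0.03, 0, 0, 0, 0],
  [0, 0.02, 0, 0, 0, 0],
  [0, 0.015, 0, 0, 0, 0],
  [0, 0.005, 0, 0, 0, 0],
  [0, 0, 0, 0, 0, 0],
])

```text
clock: 3.3
eef_pos: [462.5, -144.8, 53.9]
tcp_rot: [-1.571, -0.0, -0.09]
contact_force: [1.0, -0.2, 0.6]
opening: 0.997
```

```bash
python3 go.py 462 -145 52 -5.15
```

```text
t 3.3 p [ 462.5 -144.8   53.9] rpy [-9.00e+01 -2.00e-02 -5.13e+00] op 0.997 F [ 1.  -0.2  0.6] M [ 0.   -0.01 -0.01]
tool shift mm [-0.5  1.9 -0.3] norm 2.0 turn [0.   0.02 0.02]
```

Grip, gently at first to see the sideways force, then firmly.

Request:
send_rows([
  [0, 0, 0, 0, 0, 0],
  [0, 0, 0, 0, 0, 0],
  [0, 0, 0, 0, 0, 0],
  [0, 0, 0, 0, 0, 0],
  [0, 0, 0, 0, 0, 0],
  [0, 0, 0, 0, 0, 0],
  [0, 0, 0, 0, 0, 0],
  [0, 0, 0, 0, 0, 0],
], gripper=0, squeeze=40)

```text
clock: 4.1
eef_pos: [461.7, -144.6, 53.1]
tcp_rot: [-1.571, 0.0, -0.089]
contact_force: [0.0, 0.4, -0.0]
opening: 0.0
```

Request:
send_rows([
  [0, 0, 0, 0, 0, 0],
  [0, 0, 0, 0, 0, 0],
  [0, 0, 0, 0, 0, 0],
  [0, 0, 0, 0, 0, 0],
], gripper=0, squeeze=110)

```text
clock: 4.5
eef_pos: [461.7, -144.6, 53.2]
tcp_rot: [-1.571, 0.0, -0.09]
contact_force: [0.5, 0.3, 0.9]
opening: 0.0
```

```bash
python3 go.py 462 -145 52 -5.15
```

```text
t 4.5 p [ 461.7 -144.6   53.2] rpy [-90.     0.    -5.13] op 0.0 F [0.5 0.3 0.9] M [ 0.01  0.03 -0.04]
tool shift mm [ 0.3  1.2 -0.3] norm 1.3 turn [ 0.    0.02 -0.  ]
```

```bash
cat > snap.py <<'E'
import sys,cv2,pickle
from rig import imaging
tag=sys.argv[1]
def snap(tag,boxes):
    out=[]
    for n,b in boxes.items():
        f=imaging.grab_frame(n);pickle.dump(f,open(f"pics/{n}{tag}.pkl","wb"))
        im=f["frame"][b[1]:b[3],b[0]:b[2],::-1]
        k=min(800/im.shape[1],600/im.shape[0])
        cv2.imwrite(f"pics/{n}{tag}.png",cv2.resize(im,None,fx=k,fy=k,interpolation=cv2.INTER_CUBIC))
a=list(map(int,sys.argv[2:10]))
snap(tag,{"top":a[:4],"side":a[4:]})
E
python3 snap.py 2 330 110 520 300 220 130 470 360
```

```text
(no output)
```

View pics/side2.png

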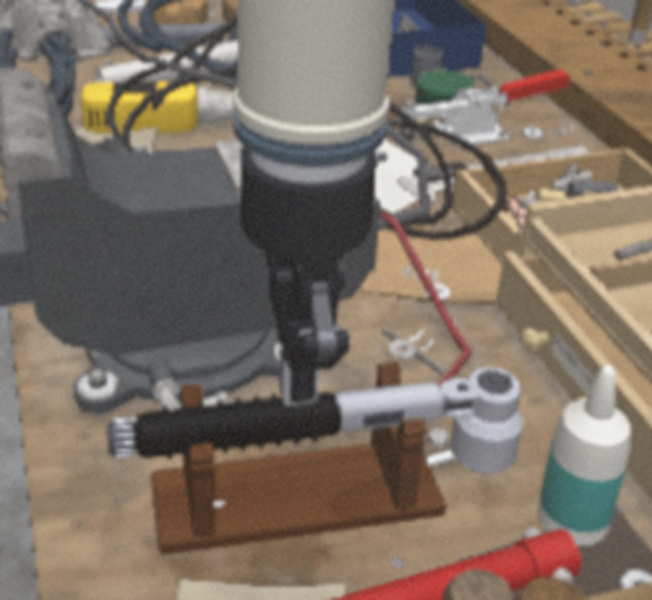

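View pics/top2.png

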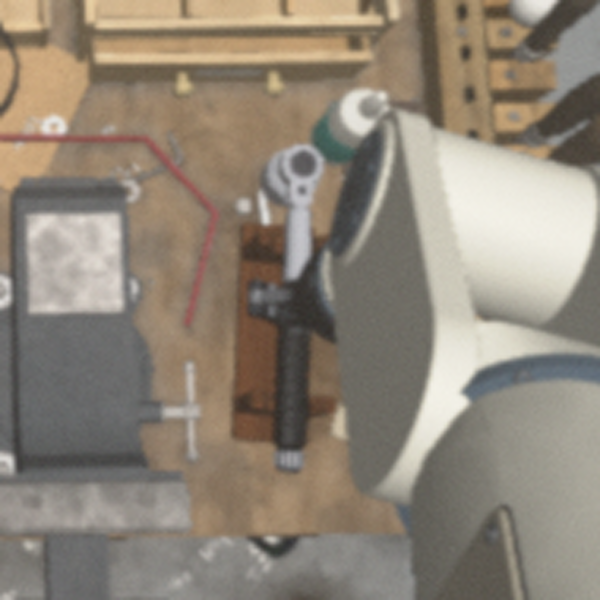

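Run:
```python
from h import *
from rig import r
np.set_printoptions(suppress=True,linewidth=200)
for tag in("1","2"):
  t=load("top"+tag);s=load("side"+tag)
  for z in ((201,220,250) if tag=="1" else (53,72,100)): print(tag,z,"T",proj(t,[461.5,-145,z]),"S",proj(s,[461.5,-145,z]))
s=load("side2");c=cloud(s)
# fingers: dark px near x 440..485
im=s["frame"]
for v in range(225,300,4):
    row=[]
    for u in range(318,358,4): row.append("%d,%d,%d"%tuple(c[v,u].round()))
    print(v,row)
```

```text
1 201 T [[436.73573944 203.59109806]] S [[336.37166759 226.15179622]]
1 220 T [[439.33305137 202.2064683 ]] S [[336.84538007 215.43311051]]
1 250 T [[443.67543095 199.89161646]] S [[337.62514813 197.77010431]]
2 53 T [[419.78538128 212.62818101]] S [[333.14161067 299.00407401]]
2 72 T [[421.68371293 211.61601402]] S [[333.51556625 290.59057998]]
2 100 T [[424.61504065 210.05310174]] S [[334.08687665 277.72631162]]
225 ['473,-3,108', '433,-166,222', '437,-172,225', '442,-175,226', '447,-177,226', '452,-180,227', '458,-180,226', '463,-180,226', '469,-181,225', '476,-178,222']
229 ['473,-3,99', '443,-131,190', '448,-135,192', '450,-150,201', '446,-179,221', '452,-179,220', '458,-180,220', '463,-181,220', '540,-2,87', '548,-3,86']
233 ['474,-1,87', '482,-2,87', '443,-155,198', '448,-156,198', '449,-173,210', '452,-180,214', '458,-180,213', '464,-181,213', '478,-161,197', '549,-2,75']
237 ['474,-3,79', '482,-4,79', '441,-160,195', '447,-161,195', '447,-177,206', '452,-181,208', '459,-179,205', '463,-183,207', '477,-163,191', '549,-4,66']
241 ['474,-2,69', '482,-2,67', '441,-160,188', '447
[... 1530 characters left out ...]
-156,104', '464,-158,104', '477,-141,85', '483,-143,86', '490,-144,86', '497,-145,85']
285 ['436,-140,86', '442,-142,86', '449,-143,86', '455,-146,87', '462,-146,85', '468,-148,86', '474,-150,86', '480,-152,86', '487,-152,84', '494,-152,83']
289 ['434,-149,86', '440,-149,84', '446,-152,85', '453,-152,84', '459,-156,86', '466,-155,83', '473,-155,82', '479,-157,82', '487,-155,78', '494,-155,77']
293 ['433,-151,79', '439,-153,80', '445,-156,81', '453,-154,77', '459,-155,77', '466,-155,75', '472,-157,75', '479,-158,74', '487,-156,70', '494,-156,69']
297 ['433,-153,72', '439,-153,71', '446,-153,69', '452,-156,71', '459,-156,68', '466,-156,66', '497,-93,-1', '504,-96,1', '511,-97,0', '519,-98,-1']
```

Run:
```python
from h import *
np.set_printoptions(suppress=True,linewidth=200)
for tag in("1","2"):
  for n in("side","top"):
    f=load(n+tag);c=cloud(f)
    f0=load(n+"0");c0=cloud(f0)
    m=(abs(c[...,2]-c0[...,2])>15)&(abs(c[...,0]-461)<70)&(abs(c[...,1]+145)<90)&(c[...,2]<420)&(c[...,2]>20)
    P=c[m]
    print(tag,n,len(P))
    for z0 in range(40,400,10):
        q=P[(P[:,2]>=z0)&(P[:,2]<z0+10)]
        if len(q)>4: print(z0,len(q),"x",np.percentile(q[:,0],[3,97]).round(),"y",np.percentile(q[:,1],[3,97]).round())
```

```text
1 side 5433
80 5 x [397. 511.] y [-154. -139.]
240 48 x [446. 468.] y [-193.  -99.]
250 165 x [443. 467.] y [-199.  -98.]
260 158 x [443. 464.] y [-200.  -98.]
270 163 x [443. 465.] y [-200.  -98.]
280 82 x [441. 459.] y [-200.  -94.]
290 191 x [440. 463.] y [-218.  -77.]
300 271 x [439. 463.] y [-218.  -83.]
310 244 x [439. 462.] y [-216.  -82.]
320 318 x [439. 463.] y [-215.  -81.]
330 362 x [438. 474.] y [-214. -126.]
340 417 x [441. 464.] y [-212. -130.]
350 211 x [443. 465.] y [-208. -157.]
360 379 x [422. 486.] y [-181. -148.]
370 465 x [422. 485.] y [-181. -148.]
380 484 x [422. 486.] y [-181. -146.]
390 496 x [422. 487.] y [-182. -145.]
1 top 892
260 8 x [453. 457.] y [-102.  -93.]
270 9 x [453. 458.] y [-103.  -91.]
290 7 x [451. 456.] y [-102.  -90.]
300 53 x [452. 475.] y [-101.  -72.]
310 72 x [447. 478.] y [-115.  -73.]
320 73 x [445. 479.] y [-122.  -74.]
330 59 x [445. 478.] y [-124.  -76.]
340 48 x [443. 476.] y [-124.  -76.]
350 185 x [452. 476.] y [-110.  -78.]
360 21 x [450. 471.] y [-112. -109.]
370 68 x [425. 485.] y [-134. -109.]
380 74 x [426. 480.] y [-131. -1
[... 1159 characters left out ...]
0. 493.] y [-206. -144.]
390 393 x [417. 470.] y [-211. -194.]
2 top 544
110 7 x [449. 454.] y [-148. -134.]
140 17 x [450. 459.] y [-131. -114.]
150 13 x [449. 454.] y [-129. -105.]
160 14 x [448. 474.] y [-123.  -96.]
170 23 x [446. 477.] y [-128.  -85.]
180 73 x [452. 476.] y [-116.  -85.]
190 33 x [452. 469.] y [-112.  -94.]
200 22 x [453. 472.] y [-113. -104.]
210 12 x [455. 472.] y [-111. -108.]
220 31 x [428. 482.] y [-128. -108.]
230 41 x [427. 487.] y [-129. -108.]
240 33 x [430. 476.] y [-124. -108.]
250 48 x [431. 480.] y [-122. -109.]
260 26 x [434. 476.] y [-121. -110.]
280 41 x [435. 481.] y [-114. -105.]
290 20 x [442. 477.] y [-109. -105.]
300 22 x [446. 469.] y [-108. -105.]
```

Run:
```python
from h import *
f=load("side2")
im=f["frame"][200:310,290:400,::-1];cv2.imwrite("pics/z2.png",cv2.resize(im,None,fx=5.4,fy=5.4,interpolation=cv2.INTER_CUBIC))
f=load("side1")
im=f["frame"][130:240,290:400,::-1];cv2.imwrite("pics/z1.png",cv2.resize(im,None,fx=5.4,fy=5.4,interpolation=cv2.INTER_CUBIC))
c=cloud(load("side0"));m=(np.linalg.norm(c[...,:2]-[209,589],axis=-1)<70)&(c[...,2]<400)&(c[...,2]>150)
P=c[m];print(len(P))
for z0 in range(150,400,10):
    q=P[(P[:,2]>=z0)&(P[:,2]<z0+10)]
    if len(q)>4: print(z0,len(q),"x",np.percentile(q[:,0],[3,97]).round(),"y",np.percentile(q[:,1],[3,97]).round())
```

```text
1396
240 41 x [184. 234.] y [537. 634.]
250 58 x [185. 235.] y [533. 634.]
260 64 x [184. 235.] y [534. 633.]
270 67 x [185. 234.] y [533. 634.]
280 52 x [185. 238.] y [525. 636.]
290 70 x [182. 242.] y [523. 647.]
300 88 x [180. 241.] y [525. 644.]
310 84 x [185. 241.] y [524. 644.]
320 84 x [182. 241.] y [522. 645.]
330 125 x [177. 240.] y [522. 644.]
340 118 x [178. 240.] y [523. 643.]
350 63 x [181. 239.] y [551. 577.]
360 117 x [174. 244.] y [551. 579.]
370 118 x [174. 245.] y [550. 579.]
380 117 x [175. 244.] y [551. 580.]
390 130 x [174. 244.] y [551. 580.]
```

View pics/z2.png

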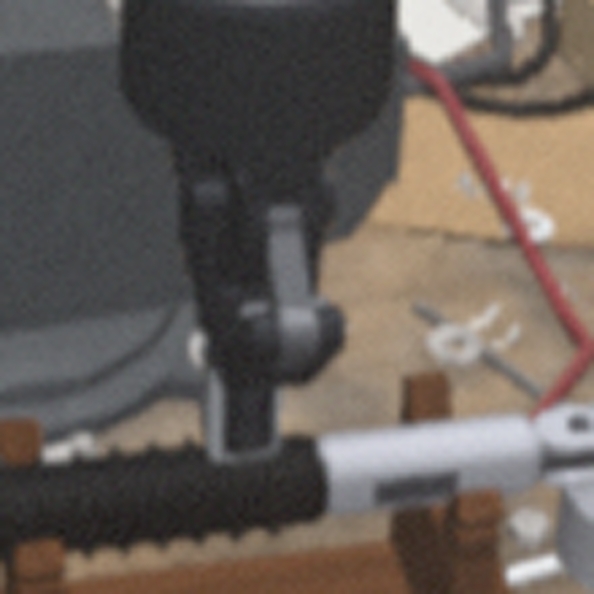

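View pics/z1.png

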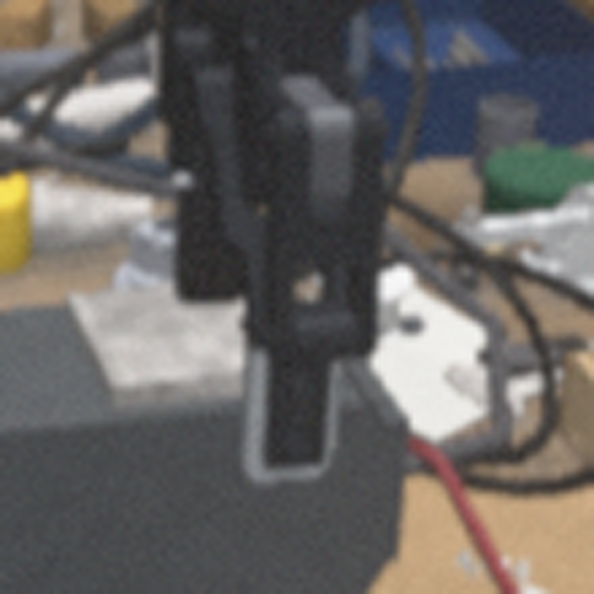

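Run:
```python
from h import *
for n,uv,y in(("side2",[335,284.2],-158),("side1",[342.8,218.5],-200),("side1",[329,184.5],-93)):
    f=load(n);d=(rays(f,[uv])@rot(f).T)[0];o=f["origin"];print(n,o+d*(y-o[1])/d[1])
```

```text
side2 [ 459.01673952 -158.           98.23912521]
side1 [ 450.82224961 -200.          251.18774555]
side1 [464.41696762 -93.         244.16007966]
```

Request:
send_rows([
  [0, 0, 0, 0, 0, 0],
  [0, 0, 0, 0, 0, 0],
  [0, 0, 0, 0, 0, 0],
  [0, 0, 0, 0, 0, 0],
  [0, 0, 0, 0, 0, 0],
  [0, 0, 0, 0, 0, 0],
  [0, 0, 0, 0, 0, 0],
  [0, 0, 0, 0, 0, 0],
], gripper=1)

```text
clock: 5.4
eef_pos: [461.7, -144.6, 53.2]
tcp_rot: [-1.571, 0.0, -0.089]
contact_force: [0.2, 0.0, 0.1]
opening: 1.004
```

Request:
send_rows([
  [0, 0.015, 0, 0, 0, 0],
  [0, 0.01, 0, 0, 0, 0],
  [0, 0.01, 0, 0, 0, 0],
  [0, 0.005, 0, 0, 0, 0],
  [0, 0, 0, 0, 0, 0],
])

```text
clock: 5.9
eef_pos: [461.1, -144.4, 12.4]
tcp_rot: [-1.57, 0.002, -0.089]
contact_force: [0.0, -0.3, -0.9]
opening: 0.999
```

```bash
python3 go.py 462 -145 12 -5.15; python3 snap.py 3 330 110 520 300 290 200 400 310
```

```text
t 5.9 p [ 461.1 -144.4   12.4] rpy [-89.98   0.09  -5.12] op 0.999 F [ 0.  -0.3 -0.9] M [-0.01  0.02  0.  ]
tool shift mm [ 1.   0.4 -0.5] norm 1.1 turn [-0.02  0.03 -0.09]
```

View pics/side3.png

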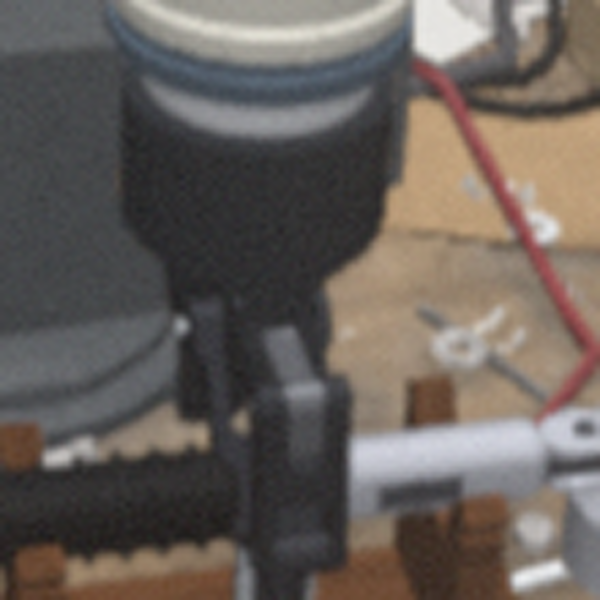

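Request:
send_rows([
  [0, 0, 0, 0, 0, 0],
  [0, 0, 0, 0, 0, 0],
  [0, 0, 0, 0, 0, 0],
  [0, 0, 0, 0, 0, 0],
  [0, 0, 0, 0, 0, 0],
  [0, 0, 0, 0, 0, 0],
], gripper=0, squeeze=30)

```text
clock: 6.6
eef_pos: [461.8, -144.7, 13.4]
tcp_rot: [-1.571, -0.0, -0.09]
contact_force: [-1.2, 0.1, 5.3]
opening: 0.273
```

```bash
python3 go.py 462 -145 12 -5.15; python3 snap.py 4 330 110 520 300 260 200 420 320
```

```text
t 6.6 p [ 461.8 -144.7   13.4] rpy [-9.00e+01 -1.00e-02 -5.14e+00] op 0.273 F [-1.2  0.1  5.3] M [ 0.02  0.16 -0.13]
tool shift mm [ 0.2  1.4 -0.3] norm 1.5 turn [0.   0.01 0.01]
```

View pics/side4.png

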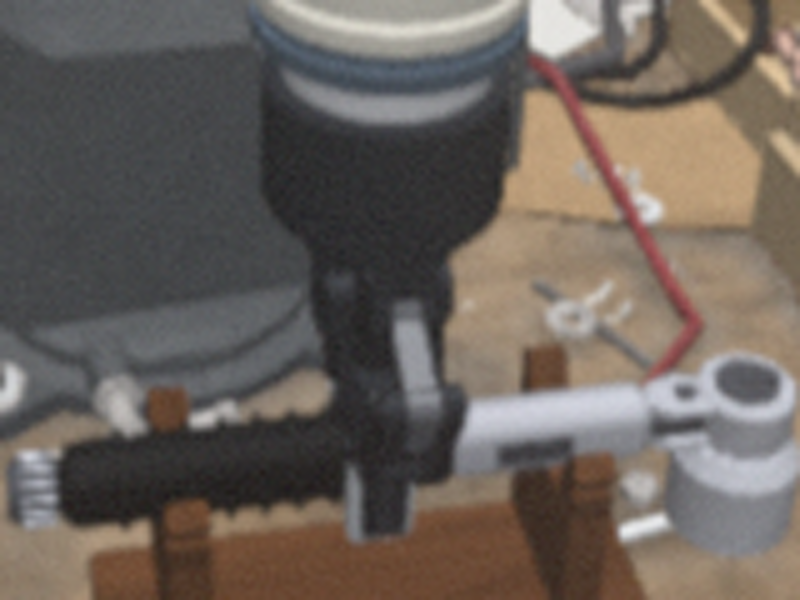

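Request:
send_rows([
  [0, 0, 0, 0, 0, 0],
  [0, 0, 0, 0, 0, 0],
  [0, 0, 0, 0, 0, 0],
], gripper=0, squeeze=110)

```text
clock: 7.0
eef_pos: [461.9, -144.7, 13.6]
tcp_rot: [-1.571, -0.0, -0.09]
contact_force: [-2.2, 0.1, 9.4]
opening: 0.267
```

Request:
send_rows([
  [0, -0.01, 0, 0, 0, 0],
  [0, -0.02, 0, 0, 0, 0],
  [0, -0.03, 0, 0, 0, 0],
  [0, -0.04, 0, 0, 0, 0],
  [0, 0, 0, 0, 0, 0],
  [0, 0, 0, 0, 0, 0],
])

```text
clock: 7.6
eef_pos: [461.7, -144.6, 113.6]
tcp_rot: [-1.571, -0.001, -0.089]
contact_force: [-0.1, 0.7, -5.2]
opening: 0.268
```

```bash
python3 go.py 462 -145 250 -5.15; python3 snap.py 5 330 90 520 260 220 130 470 320
```

```text
t 7.6 p [ 461.7 -144.6  113.6] rpy [-9.002e+01 -6.000e-02 -5.120e+00] op 0.268 F [-0.1  0.7 -5.2] M [0.02 0.27 0.03]
tool shift mm [   0.5 -136.4   -0.4] norm 136.4 turn [0.02 0.03 0.06]
```

View pics/side5.png

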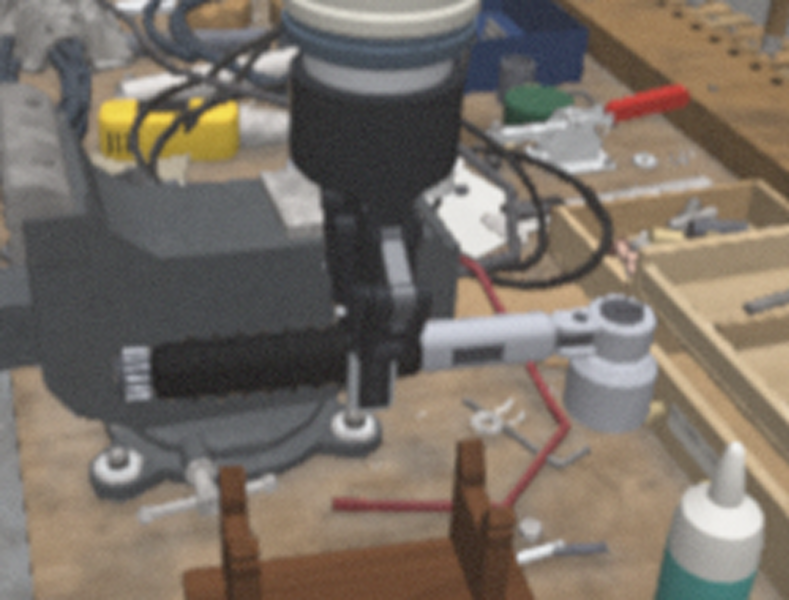

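View pics/top5.png

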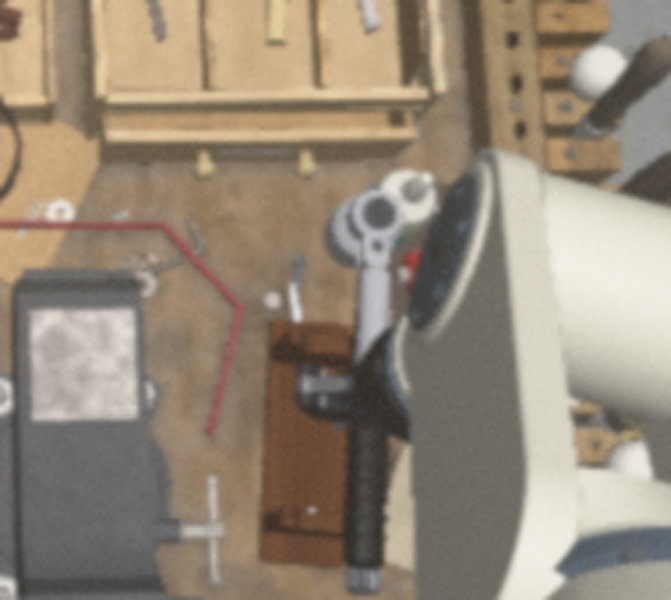

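Run:
```python
from h import *
t=load("top5");s=load("side5");c=cloud(t);cs=cloud(s)
kt=671/190;
for nm,C in(("t",c),("s",cs)):
  for x0 in list(range(340,610,15)):
    k=(C[...,2]>150)&(C[...,2]<205)&(abs(C[...,0]-x0-7)<7)&(abs(C[...,1]+145+.09*(C[...,0]-462))<14)
    P=C[k]
    if len(P)>8: print(nm,x0,len(P),"ztop",np.percentile(P[:,2],90).round(1),"yc",((np.percentile(P[:,1],2)+np.percentile(P[:,1],98))/2).round(1))
im=t["frame"][135:180,415:460,::-1];cv2.imwrite("pics/hd.png",cv2.resize(im,None,fx=13,fy=13,interpolation=cv2.INTER_CUBIC))
im=s["frame"][215:275,380:440,::-1];cv2.imwrite("pics/hs.png",cv2.resize(im,None,fx=10,fy=10,interpolation=cv2.INTER_CUBIC))
```

```text
t 340 59 ztop 186.1 yc -134.5
t 355 66 ztop 186.9 yc -136.0
t 370 78 ztop 187.6 yc -136.7
t 385 73 ztop 188.2 yc -138.0
t 400 71 ztop 187.8 yc -139.8
t 415 76 ztop 186.9 yc -141.9
t 430 73 ztop 187.7 yc -142.2
t 445 21 ztop 187.3 yc -139.5
t 490 17 ztop 185.5 yc -142.2
t 505 49 ztop 187.7 yc -149.8
t 520 58 ztop 186.9 yc -150.6
t 535 53 ztop 186.7 yc -152.2
t 550 47 ztop 184.8 yc -154.0
t 565 73 ztop 184.4 yc -154.9
t 580 82 ztop 186.8 yc -155.7
t 595 52 ztop 186.9 yc -157.7
s 340 139 ztop 183.5 yc -135.7
s 355 164 ztop 184.8 yc -137.5
s 370 190 ztop 185.3 yc -138.1
s 385 190 ztop 185.3 yc -139.6
s 400 184 ztop 185.3 yc -140.1
s 415 178 ztop 185.1 yc -142.1
s 430 180 ztop 184.9 yc -143.1
s 445 84 ztop 185.2 yc -144.1
s 475 61 ztop 181.1 yc -154.3
s 490 139 ztop 184.2 yc -149.4
s 505 141 ztop 184.3 yc -150.9
s 520 138 ztop 184.2 yc -151.6
s 535 139 ztop 184.2 yc -154.4
s 550 118 ztop 182.2 yc -153.8
s 565 220 ztop 181.7 yc -157.4
s 580 138 ztop 183.9 yc -157.2
s 595 106 ztop 184.0 yc -158.7
```

View pics/hd.png

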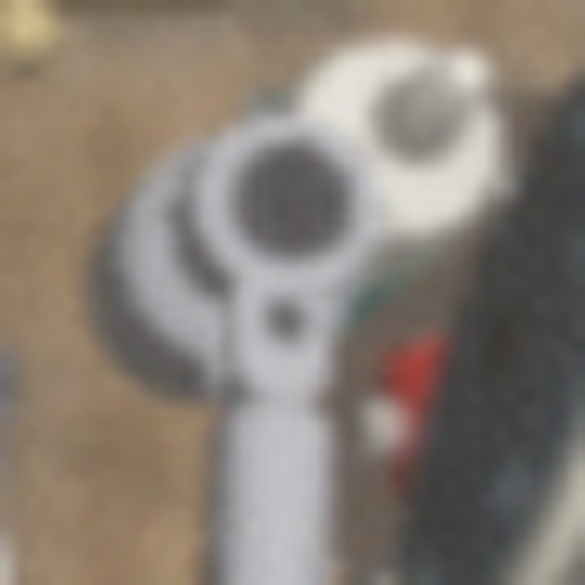

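View pics/hs.png

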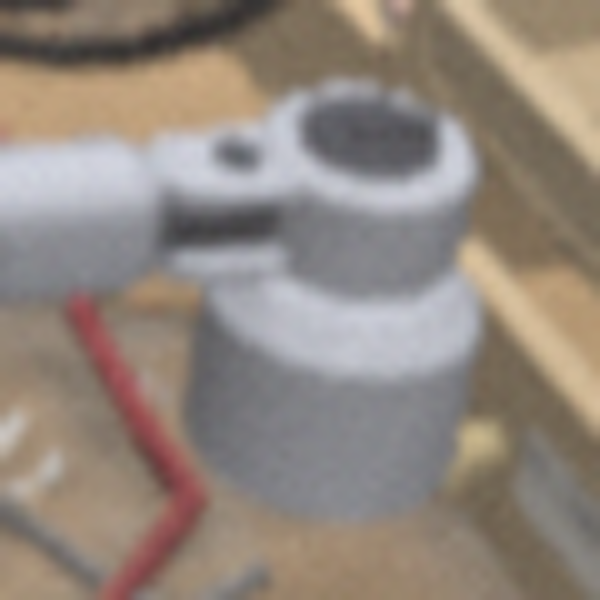

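```bash
cat >> h.py <<'E'
def tri(t,uvt,s,uvs):
    A=[];b=[]
    for f,uv in((t,uvt),(s,uvs)):
        d=rays(f,[uv])[0]@rot(f).T;d/=np.linalg.norm(d);M=np.eye(3)-np.outer(d,d);A.append(M);b.append(M@f["origin"])
    return np.linalg.solve(sum(A),sum(b))
E
python3 - <<'E'
from h import *
t=load("top5");s=load("side5")
print(tri(t,[437.1,149.5],s,[416.75,227.5]),plane(t,[[437.1,149.5]],187),plane(s,[[416.75,227.5]],185))
p=np.array([461.7,-144.6]);a=np.radians(-5.12)
for q in (plane(t,[[437.1,149.5]],187)[0],plane(s,[[416.75,227.5]],185)[0]):
    d=q[:2]-p;print("along",d@[np.cos(a),np.sin(a)],"across",d@[-np.sin(a),np.cos(a)])
E
```

```text
[ 591.0573605  -158.5799997   185.73781543] [[ 591.4986613  -158.51366643  187.        ]] [[ 590.68904908 -157.77525461  185.        ]]
along 130.52244444001175 across -2.2746616142443346
along 129.65016526276096 across -1.6114474739815468
```

Run:
```python
from h import *
t=load("top0")
x0,y0,k=275,168,16
g=cv2.cvtColor(t["frame"],cv2.COLOR_RGB2GRAY)[y0:y0+34,x0:x0+34]
g=cv2.resize(g,None,fx=k,fy=k,interpolation=cv2.INTER_CUBIC);g=cv2.GaussianBlur(g,(0,0),6)
L=cv2.createLineSegmentDetector().detect(g)[0][:,0]
vis=cv2.cvtColor(g,cv2.COLOR_GRAY2BGR)
for l in L:
    n=np.hypot(l[2]-l[0],l[3]-l[1])
    if n<90: continue
    uv=(l.reshape(2,2)+.5)/k-.5+[x0,y0];P=plane(t,uv,115);d=P[1]-P[0]
    cv2.line(vis,tuple(l[:2].astype(int)),tuple(l[2:].astype(int)),(0,0,255),2)
    print(l.round(),"ang%90",(np.degrees(np.arctan2(d[1],d[0]))%90).round(1),"len",np.linalg.norm(d).round(1))
cv2.imwrite("pics/lsd.png",vis)
```

```text
(no output)
```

View pics/lsd.png

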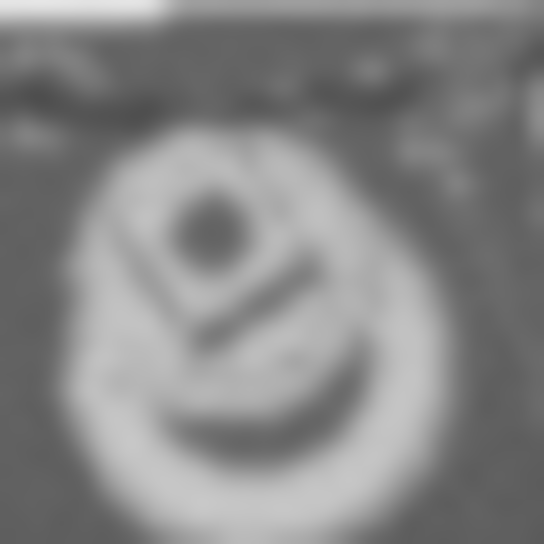

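Run:
```python
from rig import imaging
import numpy as np,pickle,cv2
for n in("top","side"):
    F=[imaging.grab_frame(n) for _ in range(10)]
    f=dict(F[0]);f["avg"]=np.mean([x["frame"].astype(float) for x in F],0);f["depth"]=np.median([x["depth"] for x in F],0)
    pickle.dump(f,open(f"pics/{n}avg.pkl","wb"))
    x0,y0=(275,168) if n=="top" else (300,158)
    im=f["avg"][y0:y0+34,x0:x0+34,::-1];im=(im-im.min())/(im.max()-im.min())*255
    cv2.imwrite(f"pics/{n}avg.png",cv2.resize(im.astype(np.uint8),None,fx=17,fy=17,interpolation=cv2.INTER_LANCZOS4))
```

```text
(no output)
```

View pics/topavg.png

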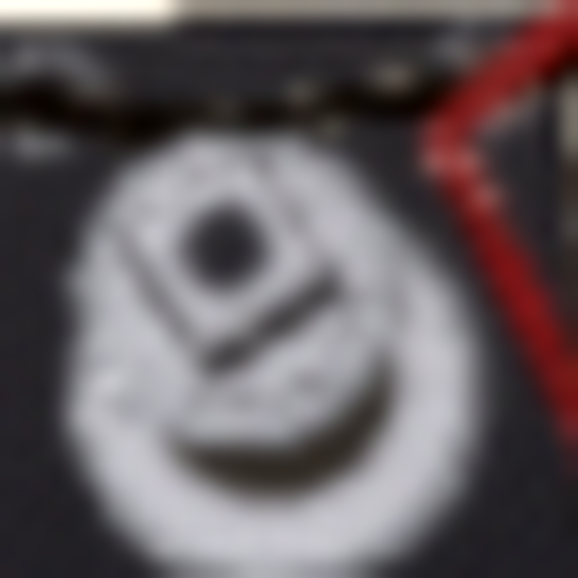

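View pics/sideavg.png

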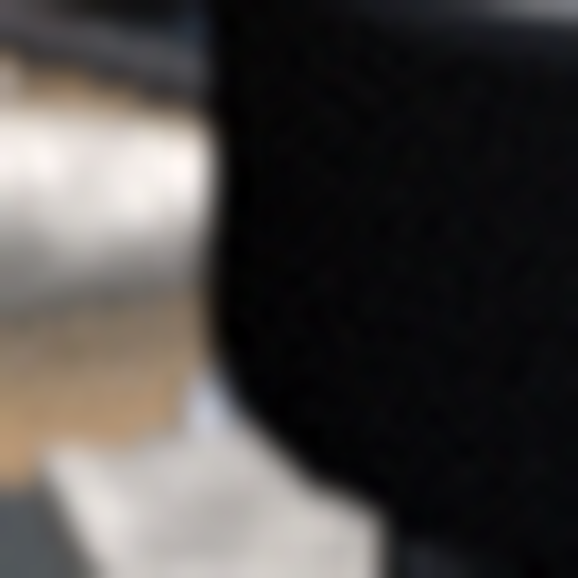

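Run:
```python
from h import *
t=load("topavg");x0,y0,k=275,168,17
g=t["avg"].mean(2)[y0:y0+34,x0:x0+34]
def fit(a,b,z):
    a=np.array(a)/k-.5+.5/k;b=np.array(b)/k-.5+.5/k
    d=(b-a)/np.linalg.norm(b-a);n=np.array([-d[1],d[0]])
    pts=[]
    for s in np.linspace(.1,.9,25):
        c=a+s*(b-a);w=np.linspace(-1.6,1.6,65)
        q=(c+w[:,None]*n).astype(np.float32)
        v=cv2.remap(g.astype(np.float32),q[:,:1].copy(),q[:,1:].copy(),cv2.INTER_CUBIC)[:,0]
        W=np.clip(np.percentile(v,60)-v,0,None);
        if W.sum()<1: continue
        pts.append(c+n*(W*w).sum()/W.sum())
    pts=np.array(pts);P=plane(t,pts+[x0,y0],z)[:,:2]
    vx,vy,cx,cy=cv2.fitLine(P.astype(np.float32),cv2.DIST_HUBER,0,.01,.01).ravel()
    print("ang%90",(np.degrees(np.arctan2(vy,vx))%90).round(1),"c",cx.round(1),cy.round(1),"res",np.std((P-[cx,cy])@[-vy,vx]).round(2))
fit((210,362),(335,285),115)
fit((120,225),(205,350),115)
fit((265,160),(325,260),115)
fit((20,100),(170,130),14) 
c=cloud(t);m=((c[...,2]>108)&(c[...,2]<130))[y0:y0+34,x0:x0+34].astype(np.uint8)
cn=max(cv2.findContours(m,cv2.RETR_EXTERNAL,cv2.CHAIN_APPROX_NONE)[0],key=cv2.contourArea)
rc=cv2.minAreaRect(cn);print(rc)
bp=cv2.boxPoints(rc)+[x0,y0];P=plane(t,bp,118);d=P[1]-P[0];print(np.degrees(np.arctan2(d[1],d[0]))%90,P.mean(0),[np.linalg.norm(P[i]-P[i-1]) for i in(1,2)])
# base plate edges for reference
u=(np.array([226,247])+.5)/k-.5+[x0,y0];print("nut hole",u,plane(t,[u],120))
```

```text
ang%90 34.3 c 523.2 187.7 res 0.09
ang%90 33.8 c 526.9 204.7 res 0.16
ang%90 32.4 c 537.9 185.0 res 0.46
ang%90 76.4 c 578.7 224.4 res 0.61
((12.923075675964355, 14.884614944458008), (9.707253456115723, 9.429903030395508), 56.3099365234375)
33.804310570648155 [531.8345293  194.84241361 118.        ] [np.float64(23.352380543181198), np.float64(24.524097299472388)]
nut hole [287.82352941 182.05882353] [[533.45860138 194.92999437 120.        ]]
```

Request:
send_rows([
  [0, -0.03, 0, 0, 0, 0],
  [0, -0.04, 0, 0, 0, 0],
  [0, -0.04, 0, 0, 0, 0],
  [0, -0.027, 0, 0, 0, 0],
  [-0.002, 0, 0.02, 0, 0, 0],
  [-0.0036, 0, 0.04, 0, 0, 0],
  [-0.0036, 0, 0.04, 0, 0, 0],
  [-0.0036, 0, 0.04, 0, 0, 0],
])

```text
clock: 9.5
eef_pos: [461.1, -2.8, 250.3]
tcp_rot: [-1.571, -0.0, -0.09]
contact_force: [1.4, 0.4, -3.8]
opening: 0.263
```

Request:
send_rows([
  [-0.0036, 0, 0.04, 0, 0, 0],
  [-0.0036, 0, 0.04, 0, 0, 0],
  [-0.0036, 0, 0.04, 0, 0, 0],
  [-0.0036, 0, 0.04, 0, 0, 0],
  [-0.0036, 0, 0.04, 0, 0, 0],
  [-0.0036, 0, 0.04, 0, 0, 0],
  [-0.0036, 0, 0.04, 0, 0, 0],
  [-0.002, 0, 0.02, 0, 0, 0],
])

```text
clock: 10.3
eef_pos: [460.8, 300.3, 250.0]
tcp_rot: [-1.57, 0.0, -0.088]
contact_force: [0.9, -0.0, -5.1]
opening: 0.266
```

Request:
send_rows([
  [0, 0, 0, 0, 4, 0],
  [0, 0, 0, 0, 7.2, 0],
  [0, 0, 0, 0, 7.2, 0],
  [0, 0, 0, 0, 7.2, 0],
  [0, 0, 0, 0, 7.2, 0],
  [0, 0, 0, 0, 7.2, 0],
  [0, 0, 0, 0, 7.2, 0],
  [0, 0, 0, 0, 3.4, 0],
])

```text
clock: 11.1
eef_pos: [461.0, 297.2, 250.0]
tcp_rot: [-1.571, 0.0, -0.977]
contact_force: [0.3, 0.5, -3.9]
opening: 0.267
```

```bash
python3 go.py 461.8 303.9 150 -55.7
```

```text
t 11.1 p [461.  297.2 250. ] rpy [-9.001e+01  2.000e-02 -5.601e+01] op 0.267 F [ 0.3  0.5 -3.9] M [ 0.18  0.12 -0.02]
tool shift mm [ -5.1 100.    4.4] norm 100.3 turn [ 0.01 -0.31 -0.02]
```

Request:
send_rows([
  [-0.005, 0.02, 0.0044, 0, 0, 0],
  [0, 0.04, 0, 0, -0.3, 0],
  [0, 0.04, 0, 0, 0, 0],
  [0, 0.02, 0, 0, 0, 0],
  [0, 0.005, 0, 0, 0, 0],
  [0, 0, 0, 0, 0, 0],
  [0, 0, 0, 0, 0, 0],
])

```text
clock: 11.8
eef_pos: [463.0, 304.4, 126.5]
tcp_rot: [-1.569, 0.0, -0.967]
contact_force: [0.3, -0.1, -3.7]
opening: 0.266
```

```bash
python3 go.py 461.8 303.9 125 -55.7;python3 snap.py 6 230 130 370 270 260 110 380 210;  python3 - <<'E'
from rig import imaging
import numpy as np,pickle,cv2
for n in("top","side"):
    F=[imaging.grab_frame(n) for _ in range(5)]
    f=dict(F[0]);f["avg"]=np.mean([x["frame"].astype(float) for x in F],0);f["depth"]=np.median([x["depth"] for x in F],0)
    pickle.dump(f,open(f"pics/{n}avg2.pkl","wb"))
    x0,y0=(270,150) if n=="top" else (295,130)
    im=f["avg"][y0:y0+50,x0:x0+50,::-1]
    cv2.imwrite(f"pics/{n}avg2.png",cv2.resize(im.astype(np.uint8),None,fx=12,fy=12,interpolation=cv2.INTER_CUBIC))
E
```

```text
t 11.8 p [463.  304.4 126.5] rpy [-89.87   0.   -55.43] op 0.266 F [ 0.3 -0.1 -3.7] M [ 0.17  0.13 -0.03]
tool shift mm [-0.2  1.5 -1.3] norm 2.0 turn [-0.13  0.27 -0.  ]
```

View pics/side6.png

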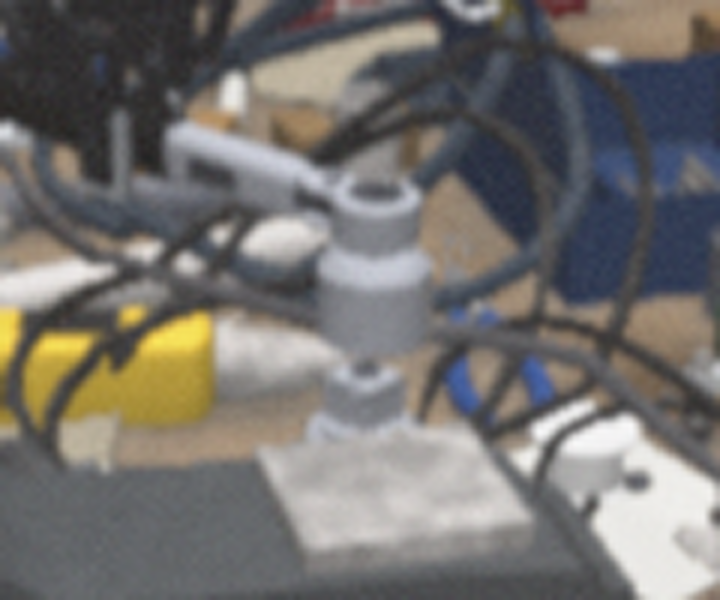

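View pics/topavg2.png

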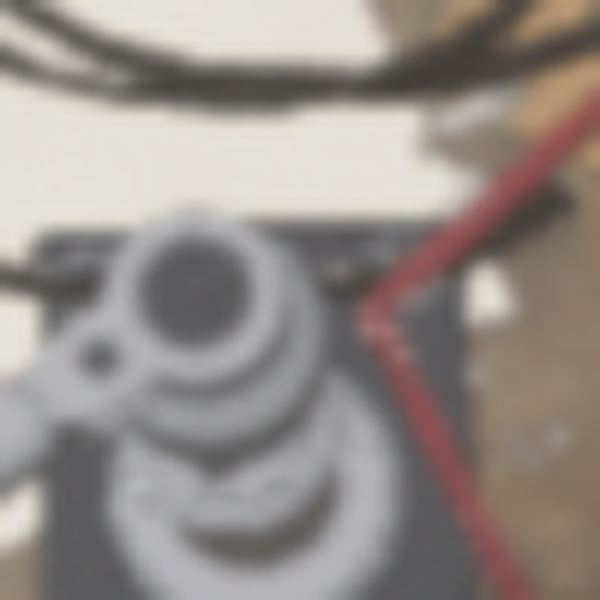

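View pics/sideavg2.png

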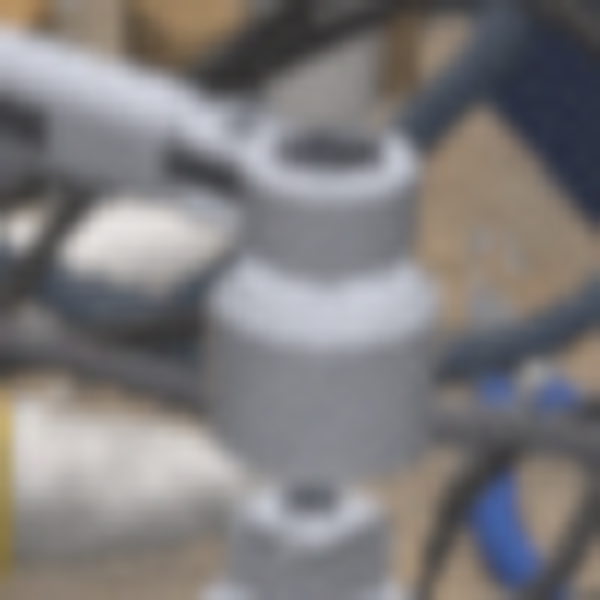

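Run:
```python
from h import *
t=load("topavg2");s=load("sideavg2")
print("head",tri(t,[285.96,173.7],s,[322.3,142.05]),plane(t,[[285.96,173.7]],199.3),plane(s,[[322.3,142.05]],199.3))
print("nut",tri(t,[287.85,182.05],s,[320.7,171.1]),plane(t,[[287.85,182.05]],120),plane(s,[[320.7,171.1]],120))
c=cloud(t)
# handle direction
for n,f in(("t",t),("s",s)):
    C=cloud(f);k=(C[...,2]>180)&(C[...,2]<210)&(np.linalg.norm(C[...,:2]-[534,196],axis=-1)<100)&(np.linalg.norm(C[...,:2]-[534,196],axis=-1)>38)
    P=C[k][:,:2]; 
    d=P-[534,196];print(n,len(P),"mean dir",np.degrees(np.arctan2(*d.mean(0)[::-1])), "line",cv2.fitLine(P.astype(np.float32),cv2.DIST_HUBER,0,.01,.01).ravel())
```

```text
head [536.06278779 193.20204411 196.10073052] [[535.39378152 192.91774165 199.3       ]] [[533.70339095 185.51372234 199.3       ]]
nut [533.45352939 194.64928401 121.93452415] [[533.47995144 194.86473341 120.        ]] [[534.97748669 198.52062497 120.        ]]
t 164 mean dir 126.08475055315006 line [  0.5384773   -0.84264004 499.52524    242.3025    ]
s 178 mean dir 128.92259606968238 line [  0.57487804  -0.8182391  490.9548     247.24388   ]
```

Run:
```python
from h import *
for n in("top","side"):
    f=load(n+"avg2");C=cloud(f);u=np.array([np.cos(np.radians(124.3)),np.sin(np.radians(124.3))])
    d=C[...,:2]-[535,193.5];a=d@u;b=d@np.array([-u[1],u[0]])
    for a0 in range(-20,240,12):
        k=(a>=a0)&(a<a0+12)&(abs(b)<14)&(C[...,2]>165)&(C[...,2]<215)
        if k.sum()>8: print(n,a0,k.sum(),np.percentile(C[...,2][k],85).round(1),"b",((np.percentile(b[k],4)+np.percentile(b[k],96))/2).round(1))
```

```text
top -20 54 196.9 b 1.7
top -8 65 198.8 b 0.0
top 4 72 197.4 b 0.6
top 16 55 196.1 b 1.1
top 28 44 196.5 b 0.1
top 40 48 198.5 b -0.0
top 52 48 198.4 b 0.4
top 64 53 198.3 b -0.4
top 76 16 198.4 b -0.2
top 160 9 199.6 b 5.5
top 172 36 199.4 b -1.4
top 184 46 199.2 b -2.5
top 196 45 199.4 b -2.4
top 208 45 199.7 b -2.6
top 220 41 199.0 b -2.7
top 232 38 197.8 b -2.6
side -20 116 193.3 b -0.1
side -8 66 196.5 b 2.4
side 4 42 196.3 b 3.1
side 16 39 194.4 b 1.7
side 28 41 194.5 b 0.4
side 40 49 196.7 b 1.5
side 52 36 196.7 b 2.4
side 64 43 196.5 b 2.4
side 76 37 196.9 b 2.8
side 88 35 195.2 b 4.4
side 100 40 194.2 b 3.2
side 112 64 195.7 b 0.9
side 124 21 199.0 b -4.8
side 160 26 188.7 b 10.0
side 172 21 189.3 b 10.4
side 184 26 193.1 b 9.1
side 196 33 195.4 b 6.0
side 208 35 195.7 b 3.2
side 220 28 195.6 b 4.1
side 232 29 193.8 b 3.5
```

Request:
send_rows([
  [-0.0025, 0, -0.0007, 0, 0, 0],
  [0, 0.006, 0, 0, 0, 0],
  [0, 0.006, 0, 0, 0, 0],
  [0, 0.004, 0, 0, 0, 0],
  [0, 0, 0, 0, 0, 0],
])

```text
clock: 12.9
eef_pos: [459.4, 305.1, 108.2]
tcp_rot: [-1.573, 0.0, -0.967]
contact_force: [-0.4, 0.2, -4.7]
opening: 0.265
```

Request:
send_rows([
  [0, 0.003, 0, 0, 0, 0],
  [0, 0.003, 0, 0, 0, 0],
  [0, 0, 0, 0, 0, 0],
])

```text
clock: 13.2
eef_pos: [459.8, 305.3, 102.8]
tcp_rot: [-1.571, 0.0, -0.967]
contact_force: [0.2, 0.1, -3.5]
opening: 0.268
```

```bash
python3 go.py 460 305 90 -55.7
```

```text
t 13.2 p [459.8 305.3 102.8] rpy [-90.03   0.   -55.43] op 0.268 F [ 0.2  0.1 -3.5] M [0.1  0.15 0.04]
tool shift mm [ 0.3 12.8 -0. ] norm 12.8 turn [ 0.03  0.27 -0.  ]
```

Request:
send_rows([
  [0, 0.003, 0, 0, 0, 0],
  [0, 0.003, 0, 0, 0, 0],
  [0, 0, 0, 0, 0, 0],
])

```text
clock: 13.5
eef_pos: [459.7, 305.3, 96.8]
tcp_rot: [-1.571, 0.0, -0.967]
contact_force: [-0.5, 0.7, -4.1]
opening: 0.263
```

```bash
python3 go.py 460 305 90 -55.7;python3 snap.py 7 230 130 370 270 260 110 380 210
```

```text
t 13.5 p [459.7 305.3  96.8] rpy [-90.04   0.   -55.42] op 0.263 F [-0.5  0.7 -4.1] M [0.18 0.18 0.03]
tool shift mm [0.4 6.8 0.1] norm 6.8 turn [ 0.04  0.28 -0.  ]
```

View pics/side7.png

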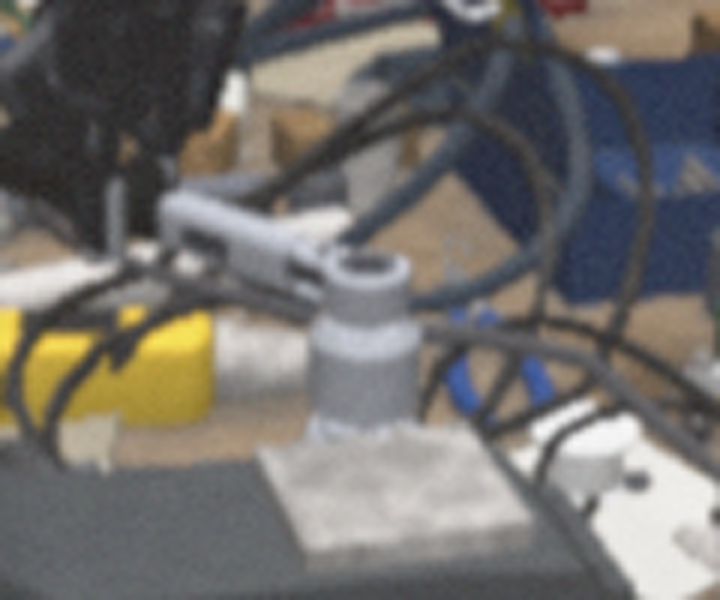

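Request:
send_rows([
  [0, 0.003, 0, 0, 0, 0],
  [0, 0.002, 0, 0, 0, 0],
  [0, 0, 0, 0, 0, 0],
])

```text
clock: 13.9
eef_pos: [459.8, 305.3, 91.8]
tcp_rot: [-1.571, -0.0, -0.967]
contact_force: [-0.7, -0.0, -4.2]
opening: 0.27
```

Request:
send_rows([
  [0, 0.002, 0, 0, 0, 0],
  [0, 0, 0, 0, 0, 0],
])

```text
clock: 14.1
eef_pos: [460.1, 305.4, 90.1]
tcp_rot: [-1.571, -0.0, -0.967]
contact_force: [-0.2, 1.0, -3.3]
opening: 0.267
```

```bash
python3 go.py 460 305 90 -55.7
```

```text
t 14.1 p [460.1 305.4  90.1] rpy [-9.000e+01 -1.000e-02 -5.542e+01] op 0.267 F [-0.2  1.  -3.3] M [ 0.05  0.04 -0.  ]
tool shift mm [ 0.3  0.1 -0.3] norm 0.5 turn [-0.    0.28  0.01]
```

Request:
send_rows([
  [0, 0.001, 0, 0, 0, 0],
  [0, 0, 0, 0, 0, 0],
])

```text
clock: 14.3
eef_pos: [460.2, 305.6, 89.4]
tcp_rot: [-1.57, -0.0, -0.967]
contact_force: [-0.6, -0.5, 0.3]
opening: 0.266
```

Request:
send_rows([
  [0, 0.001, 0, 0, 0, 0],
  [0, 0, 0, 0, 0, 0],
])

```text
clock: 14.5
eef_pos: [460.4, 305.8, 88.7]
tcp_rot: [-1.57, -0.0, -0.967]
contact_force: [-1.7, 1.1, 4.3]
opening: 0.263
```

```bash
python3 go.py 460 305 90 -55.7
```

```text
t 14.5 p [460.4 305.8  88.7] rpy [-89.95  -0.   -55.42] op 0.263 F [-1.7  1.1  4.3] M [-0.41 -0.06 -0.1 ]
tool shift mm [ 0.4 -1.3 -0.7] norm 1.6 turn [-0.05  0.28  0.  ]
```

```bash
cat > q.py <<'E'
from rig import r
import numpy as np
from scipy.spatial.transform import Rotation as R
s=r.sense();Rm=R.from_euler('xyz',s["tcp_rot"]);p=s["eef_pos"]
F=Rm.inv().apply(s["contact_force"]);M=Rm.inv().apply(s["wrist_torque"])
head=p+130*Rm.apply([1,0,0])
print("t %.2f yaw %.2f op %.3f z %.1f"%(s["clock"],np.degrees(s["tcp_rot"][2]),s["opening"],p[2]),"Ftool",F.round(1),"Mtool",M.round(2),"pivot",head[:2].round(1),"T~",(-F[2]*.108).round(2),(-F[2]*.108-M[1]).round(2))
E
python3 q.py
```

```text
t 14.50 yaw -55.42 op 0.263 z 88.7 Ftool [-1.9 -4.3 -0.7] Mtool [-0.19  0.1  -0.37] pivot [534.2 198.7] T~ 0.08 -0.02
```

Request:
send_rows([
  [0, -0.0006, 0, 0, 0, 0],
  [0.0001, 0, 0.0045, 0, 2, 0],
  [0.0001, 0, 0.0045, 0, 2, 0],
  [0, 0, 0, 0, 0, 0],
])

```text
clock: 14.9
eef_pos: [468.1, 310.7, 89.0]
tcp_rot: [-1.57, 0.0, -1.038]
contact_force: [-0.7, 1.5, 2.5]
opening: 0.265
```

```bash
python3 q.py
```

```text
t 14.90 yaw -59.46 op 0.265 z 89.0 Ftool [-1.7 -2.5  0.1] Mtool [-0.03 -0.06 -0.07] pivot [534.1 198.8] T~ -0.01 0.05
```

Request:
send_rows([
  [0.0001, 0, 0.0045, 0, 2, 0],
  [0.0001, 0, 0.0045, 0, 2, 0],
  [0, 0, 0, 0, 0, 0],
])

```text
clock: 15.2
eef_pos: [475.1, 314.7, 88.8]
tcp_rot: [-1.572, 0.0, -1.106]
contact_force: [-4.8, 3.8, 5.2]
opening: 0.268
```

```bash
python3 q.py
```

```text
t 15.20 yaw -63.35 op 0.268 z 88.8 Ftool [-5.6 -5.2 -2.6] Mtool [-0.45 -0.68  0.19] pivot [533.4 198.5] T~ 0.28 0.95
```

Request:
send_rows([
  [0.0001, 0, 0.0045, 0, 2, 0],
  [0, 0, 0, 0, 0, 0],
])

```text
clock: 15.4
eef_pos: [479.1, 316.6, 88.8]
tcp_rot: [-1.572, 0.0, -1.14]
contact_force: [-4.0, 4.1, 4.1]
opening: 0.264
```

```bash
python3 q.py
```

```text
t 15.40 yaw -65.32 op 0.264 z 88.8 Ftool [-5.4 -4.1 -2. ] Mtool [-0.41 -0.69  0.28] pivot [533.3 198.5] T~ 0.21 0.9
```

Request:
send_rows([
  [-0.0003, 0, 0.0023, 0, 1, 0],
  [0, 0, 0.0023, 0, 1, 0],
  [0, 0, 0, 0, 0, 0],
])

```text
clock: 15.7
eef_pos: [483.3, 318.6, 88.7]
tcp_rot: [-1.572, -0.0, -1.176]
contact_force: [-3.4, 2.5, 4.7]
opening: 0.266
```

```bash
python3 q.py
```

```text
t 15.70 yaw -67.38 op 0.266 z 88.7 Ftool [-3.7 -4.7 -2.2] Mtool [-0.59 -0.83  0.05] pivot [533.3 198.6] T~ 0.23 1.06
```

Request:
send_rows([
  [0, 0, 0.0023, 0, 1, 0],
  [0, 0, 0.0023, 0, 1, 0],
  [0, 0, 0, 0, 0, 0],
])

```text
clock: 16.0
eef_pos: [487.6, 320.3, 88.7]
tcp_rot: [-1.572, 0.0, -1.211]
contact_force: [-4.8, 2.3, 4.5]
opening: 0.262
```

```bash
python3 q.py
```

```text
t 16.00 yaw -69.39 op 0.262 z 88.7 Ftool [-3.8 -4.5 -3.6] Mtool [-0.66 -0.81  0.01] pivot [533.3 198.6] T~ 0.39 1.2
```

Request:
send_rows([
  [0, 0, 0.0023, 0, 1, 0],
  [0, 0, 0.0023, 0, 1, 0],
  [0, 0, 0, 0, 0, 0],
])

```text
clock: 16.3
eef_pos: [491.9, 321.9, 88.8]
tcp_rot: [-1.572, -0.0, -1.246]
contact_force: [-4.5, 2.5, 4.5]
opening: 0.268
```

```bash
python3 q.py
```

```text
t 16.30 yaw -71.39 op 0.268 z 88.8 Ftool [-3.8 -4.5 -3.5] Mtool [-0.63 -0.86 -0.01] pivot [533.4 198.7] T~ 0.37 1.24
```

Request:
send_rows([
  [0, 0, 0.0023, 0, 1, 0],
  [0, 0, 0.0023, 0, 1, 0],
  [0, 0, 0, 0, 0, 0],
])

```text
clock: 16.6
eef_pos: [496.2, 323.3, 88.7]
tcp_rot: [-1.572, -0.0, -1.281]
contact_force: [-5.1, 3.3, 4.3]
opening: 0.269
```

```bash
python3 q.py
```

```text
t 16.60 yaw -73.39 op 0.269 z 88.7 Ftool [-4.6 -4.3 -3.9] Mtool [-0.72 -0.92 -0.01] pivot [533.4 198.7] T~ 0.42 1.34
```

Request:
send_rows([
  [0, 0, 0.0023, 0, 1, 0],
  [0, 0, 0.0023, 0, 1, 0],
  [0, 0, 0, 0, 0, 0],
])

```text
clock: 16.9
eef_pos: [500.6, 324.5, 88.7]
tcp_rot: [-1.572, -0.0, -1.316]
contact_force: [-5.1, 3.5, 4.7]
opening: 0.261
```

```bash
python3 q.py; python3 snap.py 8 250 140 350 215 270 120 370 200;python3 q.py
```

```text
t 16.90 yaw -75.38 op 0.261 z 88.7 Ftool [-4.7 -4.7 -4.1] Mtool [-0.74 -0.92 -0.03] pivot [533.4 198.7] T~ 0.44 1.36
t 17.00 yaw -75.35 op 0.269 z 88.7 Ftool [-3.6 -4.8 -4.2] Mtool [-0.75 -0.87 -0.05] pivot [533.4 198.7] T~ 0.46 1.33
```

View pics/top8.png

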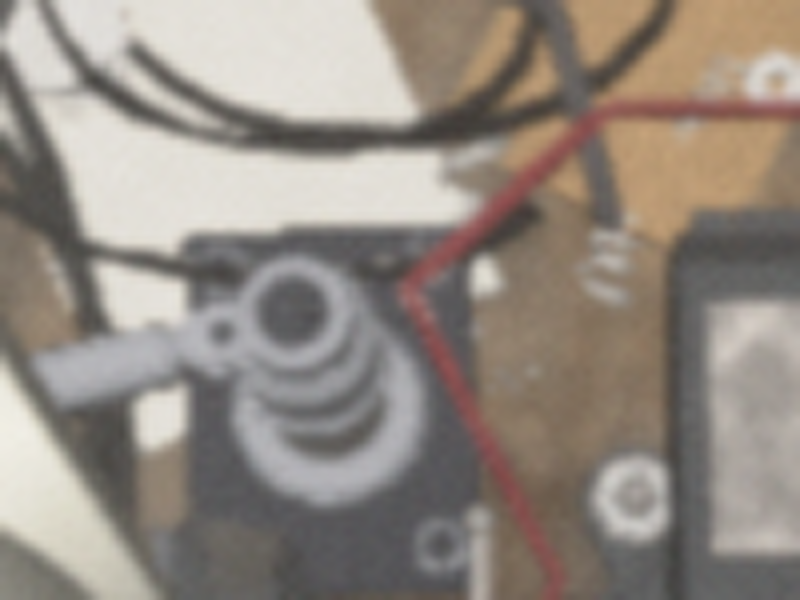

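Request:
send_rows([
  [0, 0, 0.0023, 0, 1, 0],
  [0, 0, 0.0023, 0, 1, 0],
  [0, 0, 0, 0, 0, 0],
])

```text
clock: 17.3
eef_pos: [505.0, 325.6, 88.7]
tcp_rot: [-1.572, -0.0, -1.351]
contact_force: [-5.0, 2.9, 4.0]
opening: 0.267
```

```bash
python3 q.py
```

```text
t 17.30 yaw -77.38 op 0.267 z 88.7 Ftool [-3.9 -4.  -4.3] Mtool [-0.8  -0.91  0.  ] pivot [533.4 198.8] T~ 0.46 1.37
```

Request:
send_rows([
  [0, 0, 0.0023, 0, 1, 0],
  [0, 0, 0.0023, 0, 1, 0],
  [0, 0, 0, 0, 0, 0],
])

```text
clock: 17.6
eef_pos: [509.5, 326.6, 88.7]
tcp_rot: [-1.572, -0.0, -1.385]
contact_force: [-4.8, 1.7, 4.3]
opening: 0.266
```

```bash
python3 q.py
```

```text
t 17.60 yaw -79.38 op 0.266 z 88.7 Ftool [-2.6 -4.3 -4.4] Mtool [-0.85 -0.96 -0.07] pivot [533.5 198.8] T~ 0.48 1.44
```

Request:
send_rows([
  [0, 0, 0.0023, 0, 1, 0],
  [0, 0, 0.0023, 0, 1, 0],
  [0, 0, 0, 0, 0, 0],
])

```text
clock: 17.9
eef_pos: [514.1, 327.4, 88.6]
tcp_rot: [-1.572, -0.0, -1.42]
contact_force: [-4.9, 1.5, 3.3]
opening: 0.263
```

```bash
python3 q.py
```

```text
t 17.90 yaw -81.38 op 0.263 z 88.6 Ftool [-2.2 -3.3 -4.6] Mtool [-0.75 -0.89 -0.15] pivot [533.6 198.8] T~ 0.5 1.39
```

Request:
send_rows([
  [0, 0, 0.0023, 0, 1, 0],
  [0, 0, 0.0023, 0, 1, 0],
  [0, 0, 0, 0, 0, 0],
])

```text
clock: 18.2
eef_pos: [518.5, 328.0, 88.6]
tcp_rot: [-1.572, -0.0, -1.455]
contact_force: [-4.0, 2.6, 4.1]
opening: 0.269
```

```bash
python3 q.py
```

```text
t 18.20 yaw -83.37 op 0.269 z 88.6 Ftool [-3.  -4.1 -3.6] Mtool [-0.88 -0.97 -0.11] pivot [533.5 198.9] T~ 0.39 1.36
```

```bash
python3 snap.py 9 250 140 350 215 270 120 370 200;python3 q.py
```

```text
t 18.30 yaw -83.34 op 0.268 z 88.6 Ftool [-2.6 -4.5 -4.9] Mtool [-0.83 -1.   -0.17] pivot [533.5 198.9] T~ 0.53 1.53
```

View pics/top9.png

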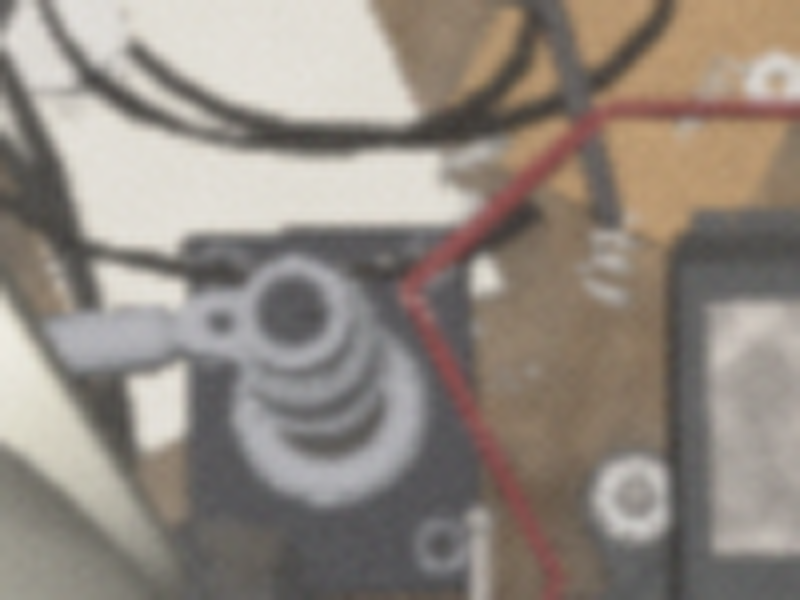

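Request:
send_rows([
  [0, 0, 0.0023, 0, 1, 0],
  [0, 0, 0.0023, 0, 1, 0],
  [0, 0, 0, 0, 0, 0],
])

```text
clock: 18.6
eef_pos: [522.8, 328.4, 88.6]
tcp_rot: [-1.573, -0.0, -1.49]
contact_force: [-6.6, 2.5, 4.2]
opening: 0.264
```

```bash
python3 q.py
```

```text
t 18.60 yaw -85.38 op 0.264 z 88.6 Ftool [-3.1 -4.2 -6.4] Mtool [-1.02 -0.97 -0.14] pivot [533.3 198.9] T~ 0.69 1.65
```

Request:
send_rows([
  [0, 0, 0.0023, 0, 1, 0],
  [0, 0, 0.0023, 0, 1, 0],
  [0, 0, 0, 0, 0, 0],
])

```text
clock: 18.9
eef_pos: [527.0, 328.7, 88.5]
tcp_rot: [-1.573, -0.001, -1.526]
contact_force: [-7.5, 2.5, 5.0]
opening: 0.268
```

```bash
python3 q.py
```

```text
t 18.90 yaw -87.41 op 0.268 z 88.5 Ftool [-2.8 -5.  -7.4] Mtool [-1.33 -0.77 -0.22] pivot [532.8 198.9] T~ 0.8 1.56
```

```bash
python3 snap.py 10 250 140 350 215 270 120 370 200;python3 q.py
```

```text
t 19.00 yaw -87.37 op 0.262 z 88.5 Ftool [-3.4 -5.  -7.2] Mtool [-1.26 -0.81 -0.17] pivot [532.8 198.9] T~ 0.78 1.59
```

View pics/top10.png

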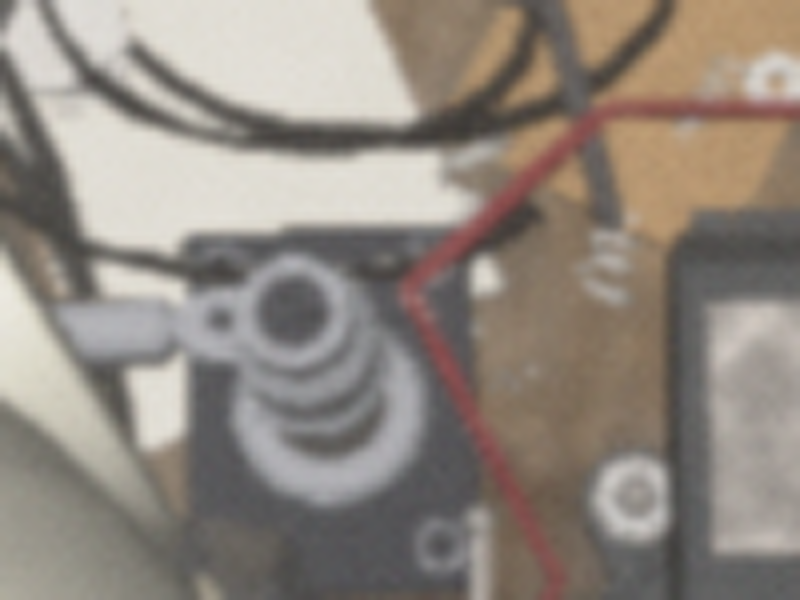

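View pics/side10.png

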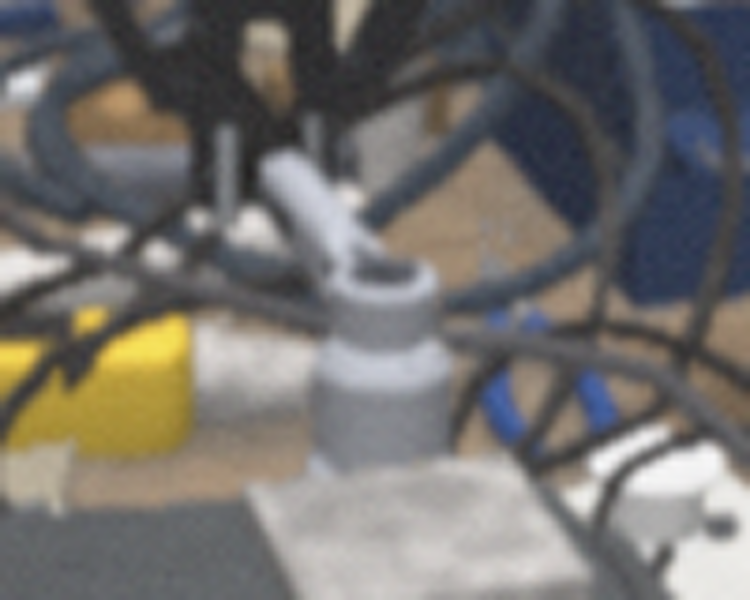

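Request:
send_rows([
  [0, 0, 0.0023, 0, 1, 0],
  [0, 0, 0.0023, 0, 1, 0],
  [0, 0, 0, 0, 0, 0],
])

```text
clock: 19.3
eef_pos: [531.2, 328.9, 88.4]
tcp_rot: [-1.574, -0.001, -1.561]
contact_force: [-8.1, 2.4, 6.2]
opening: 0.266
```

```bash
python3 q.py; python3 snap.py 11 250 140 350 215 270 120 370 200;python3 q.py
```

```text
t 19.30 yaw -89.44 op 0.266 z 88.4 Ftool [-2.5 -6.1 -8.1] Mtool [-1.52 -0.55 -0.23] pivot [532.4 198.9] T~ 0.87 1.42
t 19.40 yaw -89.40 op 0.265 z 88.4 Ftool [-2.9 -5.9 -8.2] Mtool [-1.5  -0.58 -0.27] pivot [532.4 198.9] T~ 0.89 1.47
```

View pics/top11.png

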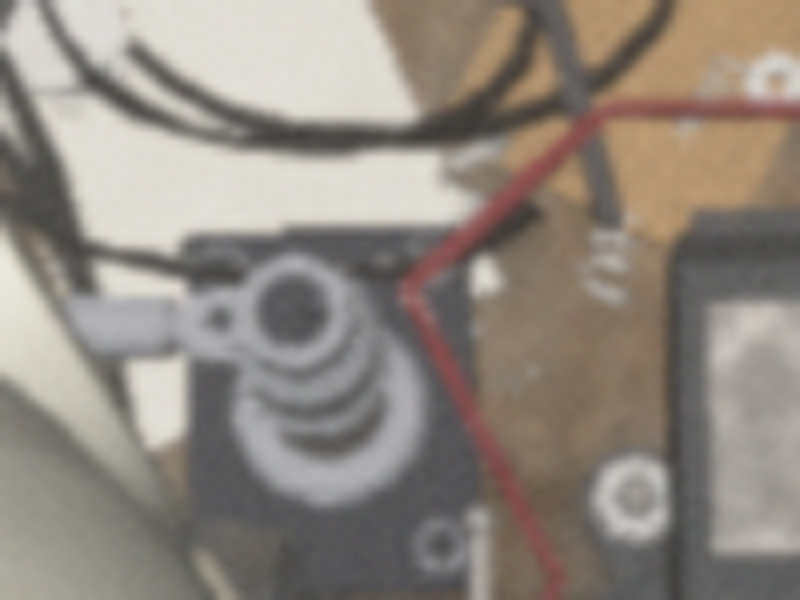

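Request:
send_rows([
  [0, 0, 0.0023, 0, 1, 0],
  [0, 0, 0, 0, 0, 0],
])

```text
clock: 19.6
eef_pos: [533.3, 328.9, 88.4]
tcp_rot: [-1.574, -0.001, -1.579]
contact_force: [-8.6, 3.9, 6.1]
opening: 0.265
```

```bash
python3 q.py
python3 - <<'E'
from h import *
# tube and head angle in each top frame, from saved pictures
for tag in("8","9","10","11"):
    t=load("top"+tag);f=t["frame"].astype(int);C=cloud(t)
    x,y,z=C[...,0],C[...,1],C[...,2]
    r=np.hypot(x-533.4,y-195);g=(f.max(2)-f.min(2)<40)&(f.mean(2)>100)
    k=g&(z>150)&(z<170)&(y>195+45)&(y<195+85)
    P=C[k][:,:2];v=cv2.fitLine(P.astype(np.float32),cv2.DIST_L2,0,.01,.01).ravel()
    print(tag,len(P),"tube ang",np.degrees(np.arctan2(v[1],v[0]))%180)
E
```

```text
t 19.60 yaw -90.45 op 0.265 z 88.4 Ftool [-3.8 -6.  -8.6] Mtool [-1.61 -0.46 -0.19] pivot [532.2 198.9] T~ 0.93 1.39
8 105 tube ang 98.274864
9 91 tube ang 84.61134
10 79 tube ang 71.195175
11 68 tube ang 62.32011
```

Request:
send_rows([
  [0, 0, -0.0034, 0, -1.5, 0],
  [0, 0, -0.0034, 0, -1.5, 0],
  [0, 0, -0.0034, 0, -1.5, 0],
  [0, 0, -0.0034, 0, -1.5, 0],
  [0, 0, 0, 0, 0, 0],
])

```text
clock: 20.1
eef_pos: [520.6, 328.2, 88.6]
tcp_rot: [-1.572, -0.001, -1.471]
contact_force: [-5.5, 1.2, 3.0]
opening: 0.268
```

```bash
python3 q.py
```

```text
t 20.10 yaw -84.29 op 0.268 z 88.6 Ftool [-1.7 -3.  -5.4] Mtool [-0.94 -1.13 -0.38] pivot [533.5 198.9] T~ 0.58 1.71
```

Request:
send_rows([
  [0.0001, 0, -0.0034, 0, -1.5, 0],
  [0.0001, 0, -0.0034, 0, -1.5, 0],
  [0, 0, 0, 0, 0, 0],
])

```text
clock: 20.4
eef_pos: [514.9, 327.6, 88.8]
tcp_rot: [-1.57, -0.0, -1.42]
contact_force: [-0.8, 0.2, 3.0]
opening: 0.267
```

```bash
python3 q.py; python3 snap.py 12 250 140 350 215 270 120 370 200
```

```text
t 20.40 yaw -81.38 op 0.267 z 88.8 Ftool [-0.4 -3.  -0.8] Mtool [-0.29 -0.2  -0.53] pivot [534.4 199.1] T~ 0.09 0.29
```

View pics/top12.png

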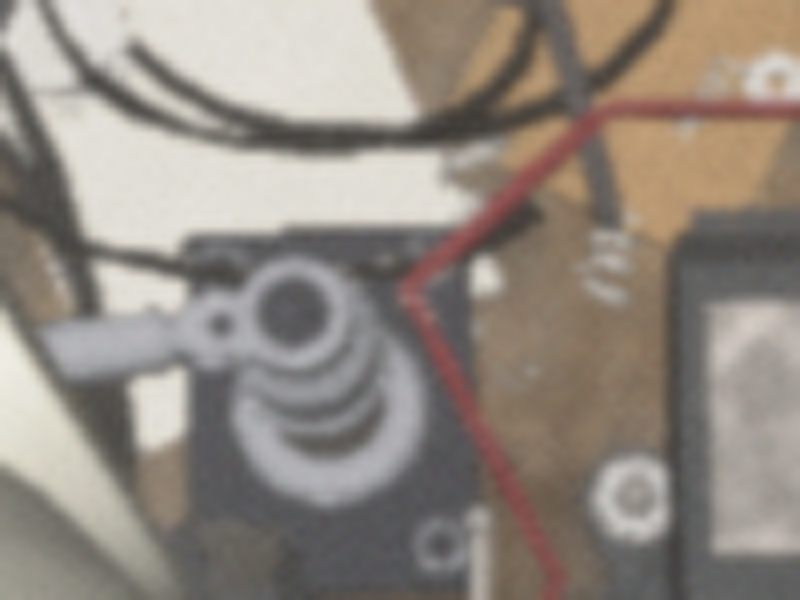

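Request:
send_rows([
  [0.0001, 0, -0.0023, 0, -1, 0],
  [0, 0, -0.0011, 0, -0.5, 0],
  [0, 0, 0, 0, 0, 0],
])

```text
clock: 20.8
eef_pos: [511.8, 327.1, 88.9]
tcp_rot: [-1.57, 0.0, -1.395]
contact_force: [0.1, -0.1, 1.8]
opening: 0.267
```

```bash
python3 q.py
```

```text
t 20.80 yaw -79.91 op 0.267 z 88.9 Ftool [ 0.1 -1.8  0.1] Mtool [-0.04 -0.05 -0.62] pivot [534.5 199.1] T~ -0.01 0.04
```

Request:
send_rows([
  [0, -0.002, 0, 0, 0, 0],
  [0, -0.005, 0, 0, 0, 0],
  [0, -0.005, 0, 0, 0, 0],
  [0, -0.005, 0, 0, 0, 0],
  [0, 0, 0, 0, 0, 0],
])

```text
clock: 21.3
eef_pos: [511.7, 327.7, 106.7]
tcp_rot: [-1.57, 0.001, -1.396]
contact_force: [0.4, 0.0, -3.6]
opening: 0.263
```

```bash
python3 q.py
```

```text
t 21.30 yaw -79.96 op 0.263 z 106.7 Ftool [0.  3.6 0.4] Mtool [ 0.01 -0.01  0.1 ] pivot [534.4 199.7] T~ -0.05 -0.04
```

Off the nut cleanly. Lift high and travel back.

Request:
send_rows([
  [0, -0.02, 0, 0, 0, 0],
  [0, -0.04, 0, 0, 0, 0],
  [0, -0.04, 0, 0, 0, 0],
  [0, -0.04, 0, 0, 0, 0],
  [0, -0.005, 0, 0, -4, 0],
  [0, 0, 0, 0, -7.2, 0],
  [0, 0, 0, 0, -7.2, 0],
  [0, 0, 0, 0, -7.2, 0],
])

```text
clock: 22.1
eef_pos: [511.0, 327.4, 250.8]
tcp_rot: [-1.571, 0.001, -0.943]
contact_force: [0.2, -0.7, -4.2]
opening: 0.263
```

Request:
send_rows([
  [0, 0, 0, 0, -7.2, 0],
  [0, 0, 0, 0, -7.2, 0],
  [0, 0, 0, 0, -7.2, 0],
  [0, 0, 0, 0, -7.2, 0],
  [0, 0, 0, 0, -7.2, 0],
  [0, 0, 0, 0, -7.2, 0],
  [0, 0, 0, 0, -6, 0],
  [0, 0, 0, 0, 0, 0],
])

```text
clock: 22.9
eef_pos: [510.9, 327.3, 250.6]
tcp_rot: [-1.571, 0.001, -0.088]
contact_force: [0.3, -0.2, -3.7]
opening: 0.268
```

```bash
python3 go.py 462 -144.7 250 -5.15
```

```text
t 22.9 p [510.9 327.3 250.6] rpy [-9.00e+01  6.00e-02 -5.05e+00] op 0.268 F [ 0.3 -0.2 -3.7] M [0.02 0.25 0.  ]
tool shift mm [  -7.2    0.6 -474.5] norm 474.5 turn [-0.    0.1  -0.06]
```

Request:
send_rows([
  [-0.0006, 0, -0.02, 0, 0, 0],
  [-0.0006, 0, -0.04, 0, 0.1, 0],
  [-0.0006, 0, -0.04, 0, 0, 0],
  [-0.0006, 0, -0.04, 0, 0, 0],
  [-0.0006, 0, -0.04, 0, 0, 0],
  [-0.0006, 0, -0.04, 0, 0, 0],
  [-0.0006, 0, -0.04, 0, 0, 0],
  [-0.0006, 0, -0.04, 0, 0, 0],
])

```text
clock: 23.7
eef_pos: [478.4, 26.9, 250.9]
tcp_rot: [-1.571, 0.0, -0.094]
contact_force: [1.0, -0.7, -4.0]
opening: 0.269
```

Request:
send_rows([
  [-0.0006, 0, -0.04, 0, 0, 0],
  [-0.0006, 0, -0.04, 0, 0, 0],
  [-0.0006, 0, -0.04, 0, 0, 0],
  [-0.0006, 0, -0.04, 0, 0, 0],
  [0, 0, -0.0145, 0, 0, 0],
  [0, 0, 0, 0, 0, 0],
  [0, 0, 0, 0, 0, 0],
])

```text
clock: 24.4
eef_pos: [460.8, -144.4, 250.7]
tcp_rot: [-1.57, 0.0, -0.094]
contact_force: [-0.4, 0.8, -4.8]
opening: 0.264
```

```bash
python3 go.py 462 -144.7 50 -5.15
```

```text
t 24.4 p [ 460.8 -144.4  250.7] rpy [-8.996e+01  2.000e-02 -5.370e+00] op 0.264 F [-0.4  0.8 -4.8] M [0.03 0.22 0.  ]
tool shift mm [  1.3 200.7  -0.3] norm 200.7 turn [-0.04 -0.22 -0.02]
```

Request:
send_rows([
  [0.001, 0.03, 0, 0, 0, 0],
  [0, 0.04, 0, 0, -0.2, 0],
  [0, 0.045, 0, 0, 0, 0],
  [0, 0.045, 0, 0, 0, 0],
  [0, 0.03, 0, 0, 0, 0],
  [0, 0.01, 0, 0, 0, 0],
  [0, 0, 0, 0, 0, 0],
  [0, 0, 0, 0, 0, 0],
])

```text
clock: 25.2
eef_pos: [463.5, -144.6, 52.1]
tcp_rot: [-1.571, -0.002, -0.087]
contact_force: [0.4, -1.0, -4.2]
opening: 0.261
```

```bash
python3 go.py 462 -144.7 14 -5.15; python3 snap.py 13 330 90 520 260 220 130 470 320
python3 - <<'E'
from h import *
for n in("top13","side13"):
  f=load(n);C=cloud(f)
  for x0 in (340,355,370,385,400,415,430,505,520,535,580,595):
    k=(C[...,2]>95)&(C[...,2]<140)&(abs(C[...,0]-x0-7)<7)&(abs(C[...,1]+145+.09*(C[...,0]-462))<16)
    P=C[k]
    if len(P)>8: print(n,x0,len(P),"ztop",np.percentile(P[:,2],90).round(1),"yc",((np.percentile(P[:,1],2)+np.percentile(P[:,1],98))/2).round(1))
E
```

```text
t 25.2 p [ 463.5 -144.6   52.1] rpy [-90.02  -0.11  -5.  ] op 0.261 F [ 0.4 -1.  -4.2] M [0.03 0.19 0.04]
tool shift mm [-1.6 38.1 -0.2] norm 38.1 turn [0.02 0.15 0.11]
top13 340 43 ztop 125.4 yc -135.7
top13 355 59 ztop 125.4 yc -135.8
top13 370 67 ztop 126.2 yc -137.1
top13 385 65 ztop 125.8 yc -139.3
top13 400 61 ztop 126.2 yc -139.8
top13 415 66 ztop 126.4 yc -141.2
top13 430 66 ztop 126.0 yc -142.4
top13 505 40 ztop 125.8 yc -149.1
top13 520 51 ztop 124.5 yc -150.6
top13 535 47 ztop 125.6 yc -151.8
top13 580 94 ztop 125.7 yc -156.3
top13 595 61 ztop 125.8 yc -155.9
side13 340 96 ztop 123.3 yc -137.0
side13 355 150 ztop 123.9 yc -137.2
side13 370 173 ztop 124.8 yc -138.3
side13 385 167 ztop 124.9 yc -139.8
side13 400 172 ztop 125.1 yc -140.9
side13 415 165 ztop 124.9 yc -142.0
side13 430 166 ztop 124.9 yc -143.8
side13 505 129 ztop 124.7 yc -151.2
side13 520 128 ztop 124.7 yc -152.4
side13 535 126 ztop 124.7 yc -153.6
side13 580 203 ztop 123.9 yc -158.2
side13 595 134 ztop 124.9 yc -158.2
```

View pics/side13.png

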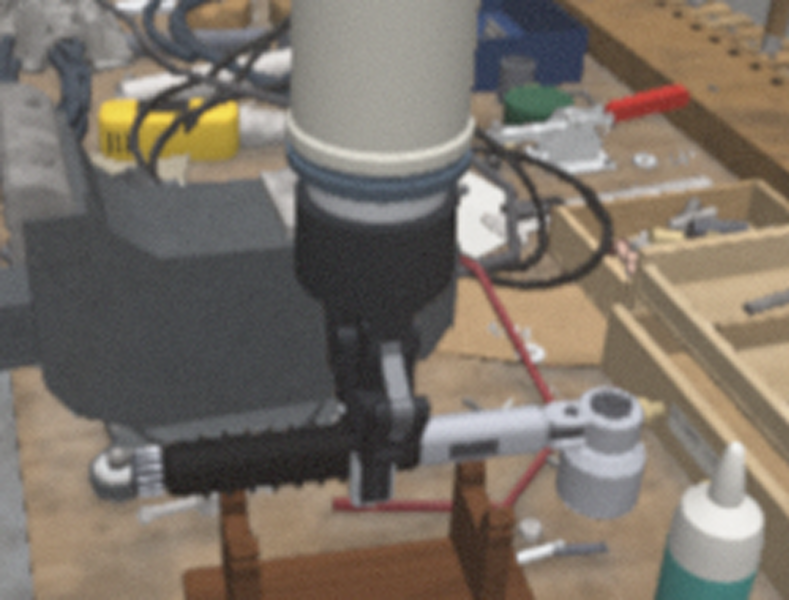

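View pics/top13.png

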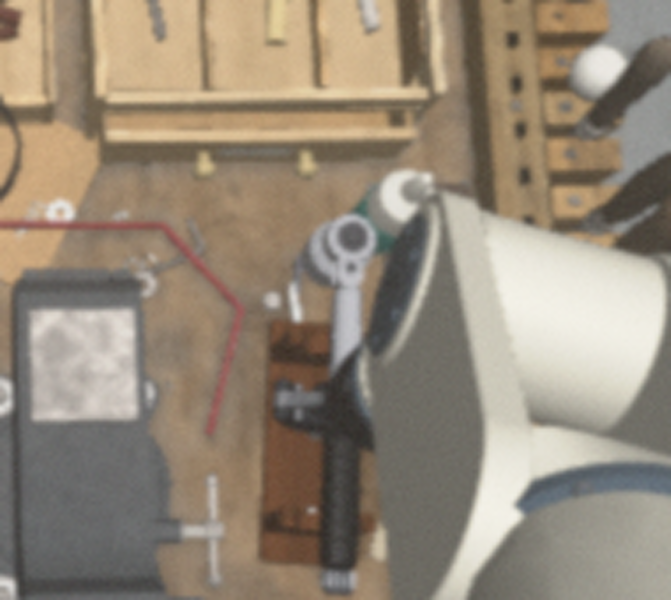

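Aligned and level over the notches; the same line as before. Lower into the rest.

Request:
send_rows([
  [-0.001, 0.015, 0, 0, 0, 0],
  [0, 0.012, 0, 0, 0, 0],
  [0, 0.006, 0, 0, 0, 0],
  [0, 0, 0, 0, 0, 0],
])

```text
clock: 25.7
eef_pos: [460.8, -144.7, 17.4]
tcp_rot: [-1.571, 0.001, -0.088]
contact_force: [-0.4, 1.0, -4.4]
opening: 0.264
```

Request:
send_rows([
  [0, 0.003, 0, 0, 0, 0],
  [0, 0.002, 0, 0, 0, 0],
  [0, 0, 0, 0, 0, 0],
])

```text
clock: 26.0
eef_pos: [461.7, -144.9, 13.6]
tcp_rot: [-1.571, -0.001, -0.088]
contact_force: [-2.5, 0.5, 5.5]
opening: 0.267
```

```bash
python3 go.py 462 -144.7 14 -5.15
```

```text
t 26.0 p [ 461.7 -144.9   13.6] rpy [-9.001e+01 -4.000e-02 -5.030e+00] op 0.267 F [-2.5  0.5  5.5] M [ 0.16  0.52 -0.02]
tool shift mm [ 0.3 -0.4  0.3] norm 0.6 turn [0.01 0.12 0.04]
```

Seated (force sign changed). Raise by half a millimetre, release, and withdraw.

Request:
send_rows([
  [0, -0.0005, 0, 0, 0, 0],
  [0, 0, 0, 0, 0, 0],
  [0, 0, 0, 0, 0, 0],
], gripper=0.26, squeeze=20)

```text
clock: 26.3
eef_pos: [461.6, -144.9, 13.7]
tcp_rot: [-1.571, -0.001, -0.088]
contact_force: [-1.1, 0.3, 3.8]
opening: 0.263
```

Request:
send_rows([
  [0, 0, 0, 0, 0, 0],
  [0, 0, 0, 0, 0, 0],
  [0, 0, 0, 0, 0, 0],
  [0, 0, 0, 0, 0, 0],
  [0, 0, 0, 0, 0, 0],
  [0, 0, 0, 0, 0, 0],
  [0, 0, 0, 0, 0, 0],
], gripper=1)

```text
clock: 27.0
eef_pos: [461.2, -144.8, 13.3]
tcp_rot: [-1.571, -0.0, -0.088]
contact_force: [0.7, 1.0, -0.5]
opening: 1.001
```

Request:
send_rows([
  [0, -0.015, 0, 0, 0, 0],
  [0, -0.03, 0, 0, 0, 0],
  [0, -0.04, 0, 0, 0, 0],
  [0, -0.04, 0, 0, 0, 0],
  [0, -0.04, 0, 0, 0, 0],
  [0, -0.04, 0, 0, 0, 0],
  [0, 0, 0, 0, 0, 0],
])

```text
clock: 27.7
eef_pos: [464.4, -145.8, 223.6]
tcp_rot: [-1.573, -0.009, -0.088]
contact_force: [0.6, 0.7, -0.5]
opening: 0.998
```

```bash
python3 go.py 462 -144.7 200 -5.15; python3 snap.py 14 180 110 520 300 220 130 470 320
python3 - <<'E'
from h import *
for n in("top","side"):
  for tag in("0","14"):
   f=load(n+tag);C=cloud(f)
   P=C[(C[...,2]>66)&(C[...,2]<100)&(C[...,0]>330)&(C[...,0]<640)&(abs(C[...,1]+145+.09*(C[...,0]-462))<14)]
   print(n,tag,len(P))
   for x0 in (345,370,415,430,550,585):
    q=P[abs(P[:,0]-x0-7)<7]
    if len(q)>8: print("  ",x0,len(q),"z",np.percentile(q[:,2],90).round(1),"yc",((np.percentile(q[:,1],2)+np.percentile(q[:,1],98))/2).round(1))
   print("  head end x",np.percentile(P[:,0],[0.3,99.7]).round(1))
E
```

```text
t 27.7 p [ 464.4 -145.8  223.6] rpy [-90.11  -0.51  -5.03] op 0.998 F [ 0.6  0.7 -0.5] M [0.01 0.05 0.02]
tool shift mm [-2.6 23.6  0.9] norm 23.8 turn [0.11 0.12 0.51]
top 0 999
   345 54 z 86.7 yc -134.9
   370 65 z 87.5 yc -137.0
   415 64 z 88.1 yc -141.8
   430 63 z 87.5 yc -142.9
   550 39 z 85.7 yc -154.8
   585 55 z 87.6 yc -155.8
  head end x [341.1 605.4]
top 14 856
   345 53 z 87.0 yc -135.3
   370 63 z 87.3 yc -137.9
   415 65 z 88.1 yc -142.1
   430 61 z 87.5 yc -142.9
   550 38 z 85.5 yc -154.7
   585 55 z 88.5 yc -156.4
  head end x [341.  605.6]
side 0 2450
   345 127 z 84.8 yc -135.5
   370 153 z 85.9 yc -137.6
   415 148 z 86.2 yc -141.8
   430 150 z 86.1 yc -142.8
   550 100 z 84.2 yc -154.3
   585 88 z 86.6 yc -156.8
  head end x [343.2 606.4]
side 14 2447
   345 126 z 84.8 yc -136.8
   370 155 z 86.1 yc -138.6
   415 150 z 86.0 yc -142.4
   430 146 z 86.2 yc -143.8
   550 101 z 83.9 yc -154.1
   585 94 z 86.5 yc -157.2
  head end x [343.  605.6]
```

View pics/side14.png

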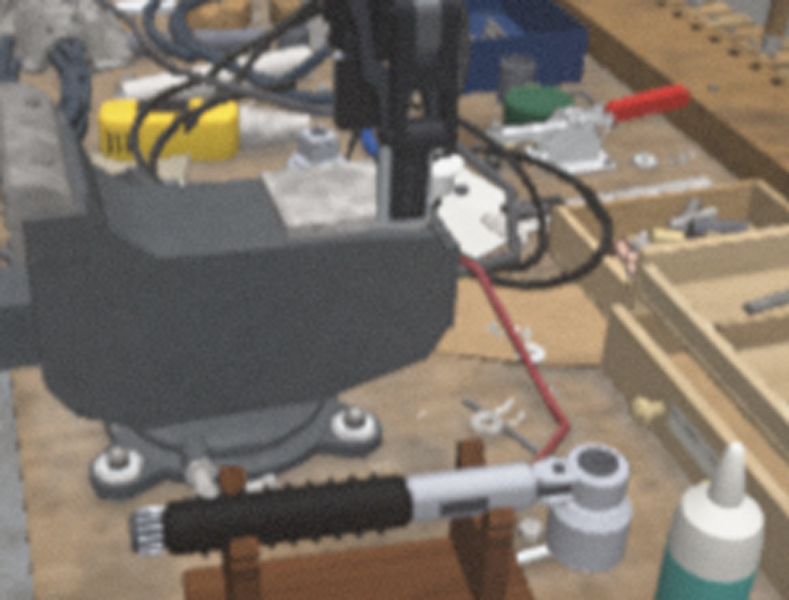

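View pics/top14.png

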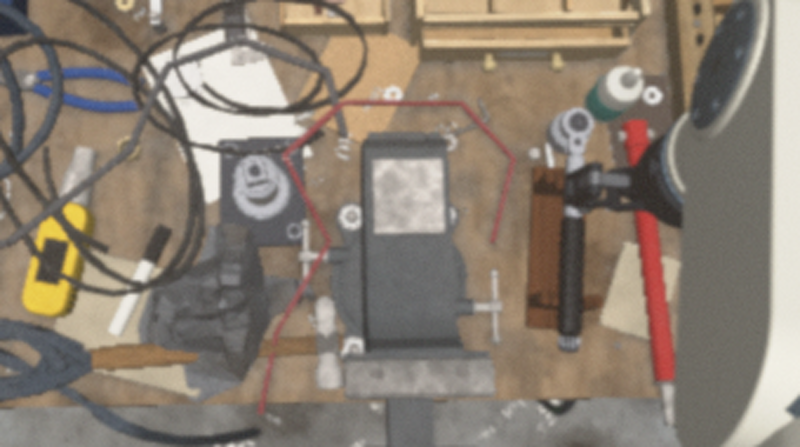

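The wrench lies in both notches within about 1 mm of its original pose. The gripper is clear, and the marker, grinder, hammer and bottle look undisturbed.

Request:
send_rows([
  [0, 0, 0, 0, 0, 0],
  [0, 0, 0, 0, 0, 0],
  [0, 0, 0, 0, 0, 0],
])

```text
clock: 28.1
eef_pos: [460.5, -144.5, 217.0]
tcp_rot: [-1.57, 0.002, -0.088]
contact_force: [0.2, 0.4, 0.6]
opening: 1.004
```

```bash
python3 -c "
from rig import r
print(r.sense()['clock']);print(r.sign_off())"
```

```text
28.1
the job is handed in; nothing more can be done
None
```

I took the wrench from its rest, tightened the nut until the handle broke over, laid the wrench back in both notches and handed in at 28.1 s. No verdict was reported, so everything below rests on my own checks.

- **On the nut:** The socket went down over the nut without resistance and stopped on the collar. Contact force began at the height expected for fully down.
- **Break-over:** I turned clockwise about 35°. The torque about the hinge rose to about 1.65 N m, then fell to about 1.39 N m, which puts the break at roughly 0.08–0.1 rad. In the pictures the head stopped turning while the handle went on. On the way back the torque rose to 1.71 N m and then dropped away as the handle straightened. I had no direct reading of the hinge angle, and fitting a line to the handle in the images to measure it failed, so I relied on force and the pictures.
- **Back in the rest:** The wrench lies in both notches with its handle line within about 1.5 mm of where it was at the start, and level. The gripper was open and clear, with the contact force near zero.
- **Other objects:** The marker, die grinder and hammer looked undisturbed in the last pictures, but I did not measure them. I did not check the spool and hex key specifically.
- **Disagreements:** The reported tool height did not match the cameras: the fingertips sat about 40 mm higher than stated. My first grasp therefore closed just above the handle without touching anything, and I corrected it from the camera measurement. The two cameras also differed by up to 4 mm on the nut's position, and by about 7 mm on the socket hovering above it. I went mainly by the top view, and the socket went on without force.

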